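# Take the rotor off a bench centrifuge: undo its left-hand nut

### The job

Take the rotor off the small bench centrifuge so that it can be cleaned. The knurled nut on top of it has a left-hand thread, so it comes undone clockwise seen from above: undo it until the thread lets go, following it up with a light hand as it rises, because pulling, pushing or leaning on the slim drive shaft bends it. Put the nut in the empty clear dish, then lift the rotor straight up off the shaft and stand it flat, hub up, in the middle of the blue mat, without knocking the machine or disturbing the other things on the bench.

Things in the scene. Friction and masses are not known exactly. Their poses are not given: they have to be found in the camera images.
- centrifuge: White bench centrifuge, fixed: housing 166 x 150 mm, 46 mm high, round bowl with its rim (128 mm across) at 58 mm, switch panel on its front (its -x side), clear domed lid standing open behind (+x side, from 72 mm behind the shaft, up to 190 mm high). Origin on the bench under the drive shaft's axis, z up.
- spindle: Steel drive shaft, upright, does not turn; same origin as the centrifuge. Its plain end, 12 mm across, is 128 mm above the bench and shows through the nut; below it a coarse left-hand thread, 18 mm across, then a 19 mm seat in the rotor's bore. It bends when the contact forces on it add up to more than about 25 N; the tight nut already puts some 3 to 6 N on it at the start.
- nut: Knurled round aluminium nut, 34 mm across, 24 mm high, 0.07 kg, 14 mm hole in its top. Origin at the centre of its underside, at the start 92 mm above the bench on the rotor's hub. Clockwise from above it rises, the other way it tightens. The thread lets go after a third to half a turn, until then only turning raises it, by how much per turn is to be felt (axial play 1.3 mm).
- rotor: Dark blue-grey disc, 92 mm across, eight tube holes, 0.18 kg; deck 12 mm high at the rim, 21 mm near the middle; round hub 30 mm across up to 36 mm, 21.6 mm bore right through. Origin at the centre of its underside, z towards the hub; starts 56 mm above the bench, rises 2.5 mm on its spring as the nut is undone. To come off the shaft it is lifted straight up 72 mm and more, by the hub.
- dish: Empty clear plastic dish, round, 93 mm across, 14 mm high, floor 2 mm thick, walls about 3 mm; loose, 18 g. Origin at the centre of its underside. Dish and mat lie one to the left and one to the right of the centrifuge; behind the left one stands the microscope, 0.35 m tall, whose eyepieces reach forward to about x = 0.58 at y = 0.08 to 0.22: swing past it close to the robot (x about 0.41).
- mat: Blue rubber mat, 120 x 120 x 3 mm, fixed flat on the bench. Origin at the centre of its underside.
- tally: Bystander: white hand tally counter, 29 x 42 x 45 mm. Origin at the centre of its underside.
- forceps: Bystander: steel forceps lying flat, 132 mm long. Origin at the centre of its underside.
- vial: Bystander: sample vial with a blue cap, 24 mm across, 50 mm high. Origin at the centre of its underside.
- slips: Bystander: small blue and white box of cover slips, 31 x 31 x 14 mm. Origin at the centre of its underside.
- rotor_hub (a point): Centre of the top of the rotor's hub, 36 mm above the rotor's origin; z axis along the rotor's axis.
There are look-alikes about, which are no part of the job. What is shaped like the nut but purple is not meant.

How it is judged:
On the way, in this order (a step that is already met when the one before it is completed fails the run):
1. the nut is undone and clear above the end of the shaft (z of nut in the frame of spindle above 0.128 m), for 0.05 s.
2. the nut lies in the dish, let go (horizontal distance between nut and dish below 0.035 m and z of nut in the frame of dish below 0.026 m and contact force between the fingers and nut below 0.05 N), for 0.2 s.
3. the rotor is clear above the end of the shaft (z of rotor in the frame of spindle above 0.126 m), for 0.05 s.
At the end, for the whole second after the job is handed in: The nut lies on the floor of the dish (its origin within 35 mm of the dish's centre line and less than 26 mm above its underside), the dish is level; the rotor stands flat on the mat, hub up, within 40 mm of the mat's centre and tilted less than 0.1 rad; all at rest (horizontal distance between nut and dish below 0.035 m and z of nut in the frame of dish below 0.026 m and angle between each of dish, rotor's own z axis and vertical below 0.1 rad and horizontal distance between rotor and mat below 0.04 m and height (world z) of rotor below 0.007 m and z of rotor in the frame of mat above 0.001 m and linear speed of each of rotor, nut below 0.02 m/s); the robot touches nothing.
It fails at once if more than 25 N on the drive shaft (pulled, pushed or leaned on) (contact force between anything else and spindle above 25 N).
It fails at once if the centrifuge's housing or lid struck with more than 20 N (contact force between the arm and centrifuge above 20 N).
It fails at once if the dish dragged more than 40 mm or tipped (distance of dish from where it was at the start of the episode above 0.04 m or angle between dish's own z axis and vertical above 0.35 rad).
It fails at once if one of the other things on the bench moved more than 20 mm (distance of any of tally, forceps, vial, slips from where it was at the start of the episode above 0.02 m).
It also fails if it takes over 67 s, if anything falls off the work surface, if the arm or the gripper's body presses on something with over 40 N, if the wrist force passes 120 N, or if a joint passes its speed limit or range.

### The arm

A 6-joint arm with a two-finger parallel gripper is mounted at the origin on a cart in front of the work surface, level with it; the furniture and walls round the work are solid. World frame = base frame: x ahead of the robot, y to its left, z up, the work surface at z = 0. Lengths are in m, angles in rad, forces in N, time in s.
With the tool pointing down it reaches from about 0.25 to 0.775 m from the base axis. Payload 4 kg.
Tool frame: the origin (TCP) lies midway between the tips of the shut fingers; the grasp point (between the pads) lies 19 mm behind it; z points along the fingers, y is the direction in which the jaws open and shut (so a half turn about z gives the same grasp; the last joint's range is limited). The gripper opens to 94 mm and grips with 3 to 60 N. Pads are 16 mm wide; open, the fingers measure 119 mm over their backs; the gripper's body (75 mm by 177 mm) begins 78 mm behind the grasp point.
Start: joints at [-1.305, 0.087, 1.371, -0, 1.684, -0.103], TCP at [0.198, -0.513, 0.206] pointing down, gripper open.
Joint ranges: [-3.1, 3.1], [-0.76, 2.03], [0.27, 2.55], [-1.08, 4.22], [0.17, 2.65], [-2.57, 2.57]. Speed limits (rad/s): [2.79, 2.79, 3.14, 3.14, 3.14, 3.14].

### API

Orientations are given as [roll, pitch, yaw] about the fixed x, y, z axes, in that order (R = Rz(yaw) Ry(pitch) Rx(roll)).
In Python, from plant import r gives the robot as it stands.
- The arm moves only by the shell command python3 -m pendant 'ROWS' [FORCE]. ROWS is a JSON object of lists of equal length, an entry for each row: "dp": the shift along the tool's x, y, z in m, a list of three; "delta_rot": the turn, a rotation vector about the tool's x, y, z in degrees, a list of three; "fingers": the closure, from 0 (fully open) to 1 (shut). A call has 1 to 5 rows; each row shifts and turns the pose as measured when the row begins, along the tool's axes as they then stand; what a row does not reach is not made up. A row lasts 1/10 s, in which the tool goes at most 50 mm and 8.59 degrees, less where a joint would pass 70% of its speed; a pose out of reach is approached as far as the arm can. A call is refused whole if a number of a shift passes 0.05 or a number of a turn 8.59, either way. A call with a gripper value outside its range is refused whole. The fingers move at their own pace and stop on an object; FORCE is the grip in N (left out, the last holds). Time passes only in rows, so rows that do not move let the fingers close. It gives the time, the measured TCP pose, the force and the opening at its end, in the units of the state.
- r.observe(): the state, without advancing time (a new reading comes with each control period).
- r.camera(name): name is "scene" or "top" or "wrist"; returns (picture, depth): 480x640x3 uint8, red, green, blue; 480x640 float32, m along the optical axis (not along the pixel's ray), 0 where there is no reading.
- r.get_calibration(name): a dict with "camera_matrix" (3x3 intrinsics, pixels), "dist_coeffs" ([k1, k2, p1, p2, k3] as OpenCV has them; the pictures are not rectified), "position" and "orientation" of the camera in the world. Camera axes: x right, y down, z forward; pixel columns grow to the right and rows downward; lengths in m; the calibration is good to about 2 mm. A picture is of the moment at which its call begins: read the wrist's pose just before it. get_calibration takes no time and is no camera call; for the wrist camera it gives the pose at the moment of the call.
- r.close_job(): hands the job in, once; it reports no verdict.
The state is a dict: "time": time; "qpos": joint angles; "joint_vel": joint speeds; "effort": joint torques, N m; "position": TCP position; "tool_rot": TCP orientation; "contact_force": force on the tool from outside, world axes, zero at the start; "torque": the same for the moment, N m; "width": opening from 0.0 (shut) to 1.0 (fully open).
Only numpy, scipy, OpenCV 4.12 (cv2) and the standard library are available. Lean on these libraries where they do the work, as an engineer would, in place of code of your own. Each camera call takes 0.05 s, during which the arm holds its last target.

## Working session

There is one attempt and no reset: what is moved stays moved. The work goes in short steps, Python scripts to look and compute and a shell command to move; the robot and the scene stay as the last step left them, time stands still between calls to the robot, and variables do not carry over. Pictures are saved under pics/ and viewed, and the job is handed in when it is done.

```bash
ls; mkdir -p pics
python3 - <<'E'
from plant import r
import cv2,numpy as np
s=r.observe();print({k:np.round(v,3).tolist() for k,v in s.items()})
for n in("top","scene"):
    im,d=r.camera(n);cv2.imwrite(f"pics/{n}0.png",im[:,:,::-1]);np.save(f"pics/{n}0.npy",d)
    c=r.get_calibration(n);print(n,{k:np.round(v,4).tolist() for k,v in c.items()})
E
```

```text
pics
{'time': 0.0, 'qpos': [-1.305, 0.088, 1.372, -0.0, 1.684, -0.103], 'joint_vel': [-0.001, -0.0, -0.001, -0.002, -0.001, -0.001], 'effort': [0.002, -34.018, -30.243, 0.072, 0.033, -0.0], 'position': [0.198, -0.512, 0.204], 'tool_rot': [-3.139, -0.0, 0.369], 'contact_force': [-0.151, -0.427, -0.363], 'torque': [0.06, 0.02, -0.014], 'width': 1.004}
top {'camera_matrix': [[440.3576, 0.0, 315.0804], [0.0, 440.3576, 235.7931], [0.0, 0.0, 1.0]], 'dist_coeffs': [-0.0445, 0.0, 0.0, 0.0, 0.0], 'position': [0.4295, -0.0547, 0.9448], 'orientation': [-3.0342, 0.0199, -1.5659]}
scene {'camera_matrix': [[542.8125, 0.0, 319.8622], [0.0, 542.8125, 247.7031], [0.0, 0.0, 1.0]], 'dist_coeffs': [-0.1285, 0.0, 0.0, 0.0, 0.0], 'position': [-0.1225, 0.3441, 0.8606], 'orientation': [-2.3756, -0.0117, -2.1029]}
```

View pics/top0.png

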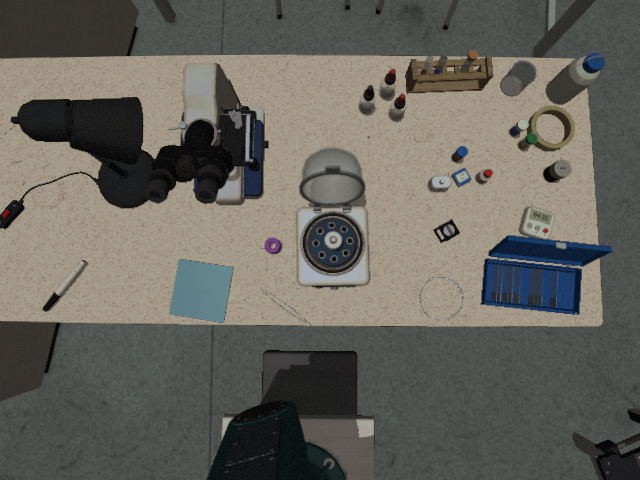

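View pics/scene0.png

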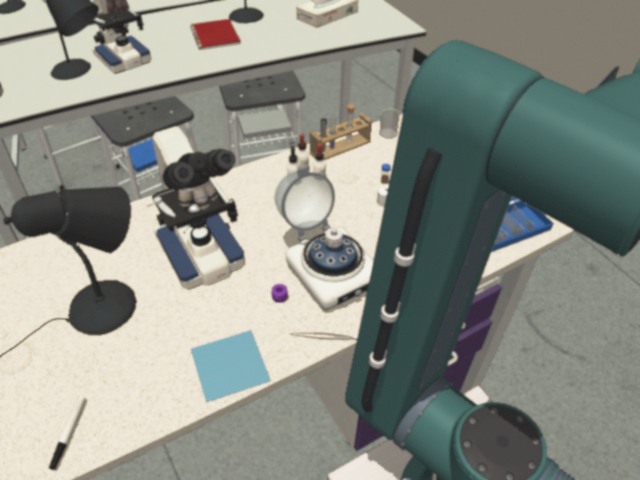

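The top view shows the silver nut on the rotor at about (333,240), with the purple look-alike beside the machine at (273,245). The mat is at (201,291) and the clear dish at (442,298). The forceps are at (287,307), and the tally, slips and vial are near (440,183), (461,177) and (460,154). The metallic nut on the hub fits the description. I'll confirm it in a crop and measure.

```bash
cat > h.py <<'E'
import cv2,numpy as np
from scipy.spatial.transform import Rotation as R
def ray(c,uv):
    K=np.array(c["camera_matrix"]);D=np.array(c["dist_coeffs"])
    p=cv2.undistortPoints(np.array(uv,float).reshape(-1,1,2),K,D).reshape(-1,2)
    v=np.c_[p,np.ones(len(p))]@R.from_euler('xyz',c["orientation"]).as_matrix().T
    return np.array(c["position"]),v
def plane(c,uv,z):
    o,v=ray(c,uv); return o+v*((z-o[2])/v[:,2])[:,None]
E
python3 - <<'E'
from plant import r
from h import *
im=cv2.imread("pics/top0.png");d=np.load("pics/top0.npy");c=r.get_calibration("top")
hsv=cv2.cvtColor(im,cv2.COLOR_BGR2HSV)
print("mat hsv",hsv[291,201])
m=cv2.inRange(hsv,(85,80,80),(110,255,255));m[:,:150]=0;m[:,250:]=0;m[:250]=0
k=max(cv2.findContours(m,0,1)[0],key=cv2.contourArea);rc=cv2.minAreaRect(k);print(rc,plane(c,[rc[0]],.003), plane(c,cv2.boxPoints(rc),.003))
# crops
a=cv2.resize(im[195:295,285:385],(500,500),interpolation=2);b=cv2.resize(im[250:350,390:490],(300,300),interpolation=2)
e=cv2.resize(im[250:330,250:320],(300,343),interpolation=2)
o=np.zeros((650,800,3),np.uint8)[:600];o[:500,:500]=a;o[:300,500:]=b;o[300:600,500:]=e[:300]
cv2.imwrite("pics/crop0.png",o)
print("nut",plane(c,[(333,240)],.116),d[240,333]);print("dish",plane(c,[(442,298)],.014),"forc",plane(c,[(262,291),(311,322)],.003))
E
```

```text
mat hsv [ 96  79 139]
((180.48802185058594, 297.8160400390625), (15.563035011291504, 32.9149284362793), 10.304845809936523) [[0.39648428 0.25238999 0.003     ]] [[0.36484524 0.2743494  0.003     ]
 [0.43393462 0.26398292 0.003     ]
 [0.42823076 0.2303871  0.003     ]
 [0.35933296 0.24094043 0.003     ]]
nut [[ 0.51089499 -0.07167854  0.116     ]] 0.8198324
dish [[ 0.39961508 -0.30191381  0.014     ]] forc [[ 0.41234109  0.07709308  0.003     ]
 [ 0.34790563 -0.02773526  0.003     ]]
```

View pics/crop0.png

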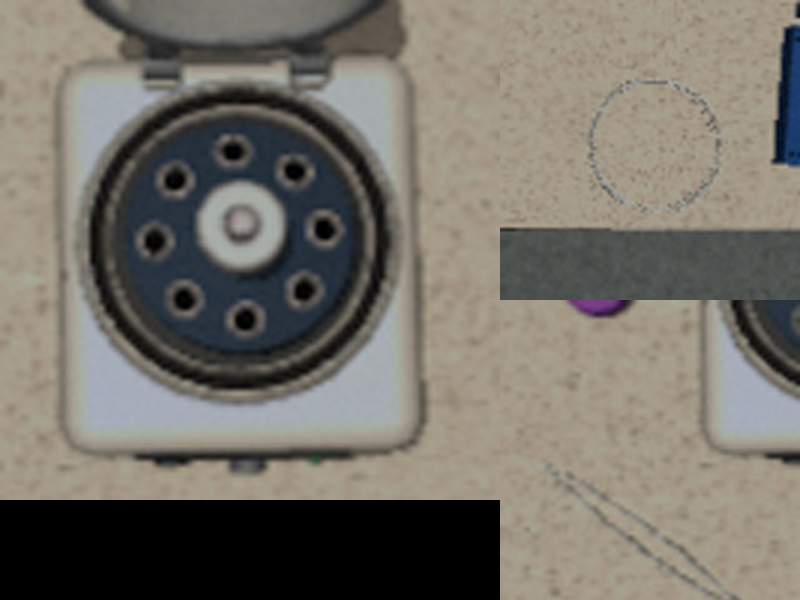

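The crop confirms the aluminium nut, with the shaft end showing through its hole, at top-view pixel (333.2,240.2). The dish centre is at (441.7,298.3). Next I need the mat, and the lid profile from the depth image, because the gripper body must clear the lid.

Run:
```python
from plant import r
from h import *
im=cv2.imread("pics/top0.png");d=np.load("pics/top0.npy");c=r.get_calibration("top")
hsv=cv2.cvtColor(im,cv2.COLOR_BGR2HSV)
m=cv2.inRange(hsv,(85,50,80),(110,255,255));m[:,:150]=0;m[:,250:]=0;m[:250]=0
k=max(cv2.findContours(m,0,1)[0],key=cv2.contourArea);rc=cv2.minAreaRect(k);print(rc,plane(c,[rc[0]],.003).round(4))
vv,uu=np.mgrid[0:480,0:640]
o,v=ray(c,np.c_[uu.ravel(),vv.ravel()]);P=(o+v*d.ravel()[:,None]).reshape(480,640,3)
s=P[130:215,285:385].reshape(-1,3)
for z in range(60,220,15):
    q=s[(s[:,2]>z/1e3)&(s[:,2]<z/1e3+.015)&(s[:,0]>.56)]
    if len(q): print(z,len(q),q.min(0).round(3),q.max(0).round(3))
print(P[240,333],P[236,333],P[240,328])
print("micro", P[195,160],P[190,208])
```

```text
((200.8524169921875, 290.3046875), (54.555763244628906, 56.065956115722656), 9.659893035888672) [[0.4129 0.2087 0.003 ]]
60 891 [ 0.569 -0.107  0.06 ] [ 0.652 -0.034  0.075]
75 467 [ 0.587 -0.118  0.075] [ 0.645 -0.023  0.09 ]
90 176 [ 0.592 -0.126  0.09 ] [ 0.632 -0.014  0.105]
105 72 [ 0.597 -0.131  0.105] [ 0.622 -0.009  0.12 ]
120 64 [ 0.602 -0.132  0.121] [ 0.669 -0.009  0.135]
135 194 [ 0.606 -0.131  0.135] [ 0.683 -0.01   0.15 ]
150 498 [ 0.611 -0.126  0.15 ] [ 0.681 -0.014  0.165]
165 665 [ 0.615 -0.117  0.165] [ 0.671 -0.022  0.18 ]
180 127 [ 0.62 -0.1   0.18] [ 0.629 -0.042  0.195]
195 53 [ 0.627 -0.082  0.195] [ 0.633 -0.058  0.202]
[ 0.50968083 -0.07142522  0.12836941] [ 0.51726823 -0.07143951  0.12746468] [ 0.51087648 -0.06223174  0.11590742]
micro [0.55320221 0.17940469 0.33453552] [0.55734189 0.10658426 0.34840845]
```

```bash
cat > go.py <<'E'
# usage: go.py x y z yaw_deg : remaining shift in tool axes (mm) and turn (deg)
import sys
from plant import r
from h import *
s=r.observe();t=np.array([float(a) for a in sys.argv[1:4]])
M=R.from_euler('xyz',s["tool_rot"])
T=R.from_euler('xyz',[np.pi,0,np.radians(float(sys.argv[4]))]) if len(sys.argv)>4 else M
print("t",round(s["time"],2),"pos",np.round(s["position"],4),"rpy",np.degrees(s["tool_rot"]).round(1),"F",np.round(s["contact_force"],2),"w",round(s["width"],3))
print("dp mm",(M.inv().apply(t-s["position"])*1e3).round(1),"rot deg",np.degrees((M.inv()*T).as_rotvec()).round(2))
E
python3 -m pendant '{"dp":[[0.045,-0.03,-0.006],[0.045,-0.03,-0.006],[0.045,-0.03,-0.006],[0.045,-0.03,-0.006],[0.045,-0.03,-0.006]],"delta_rot":[[0,0,0],[0,0,0],[0,0,0],[0,0,0],[0,0,0]],"fingers":[0,0,0,0,0]}' 3
python3 go.py 0.51 -0.072 0.22 166
```

```text
time: 0.6
position: [0.3416, -0.3072, 0.2276]
tool_rot: [-3.13, 0.002, 0.356]
contact_force: [1.2, -0.2, -0.4]
width: 1.001
t 0.6 pos [ 0.3416 -0.3072  0.2276] rpy [-1.793e+02  1.000e-01  2.040e+01] F [ 1.21 -0.25 -0.43] w 1.001
dp mm [ 239.8 -161.7    9.1] rot deg [  -0.38   -0.81 -145.62]
```

```bash
python3 -m pendant '{"dp":[[0.045,-0.03,0],[0.045,-0.03,0],[0.045,-0.03,0],[0.045,-0.03,0],[0.04,-0.03,0]],"delta_rot":[[0,0,0],[0,0,0],[0,0,0],[0,0,0],[0,0,0]],"fingers":[0,0,0,0,0]}'
python3 go.py 0.46 -0.072 0.22 166
python3 - <<'E'
from plant import r
from h import *
c=r.get_calibration("wrist");s=r.observe()
print({k:np.round(v,4).tolist() for k,v in c.items()})
print("cam in tool",R.from_euler('xyz',s["tool_rot"]).inv().apply(np.array(c["position"])-s["position"]).round(4))
im,d=r.camera("wrist");cv2.imwrite("pics/w1.png",im[:,:,::-1])
E
```

```text
time: 1.1
position: [0.4843, -0.1019, 0.2282]
tool_rot: [-3.131, 0.002, 0.354]
contact_force: [0.7, -0.2, -0.4]
width: 1.005
t 1.1 pos [ 0.4843 -0.1019  0.2282] rpy [-1.794e+02  1.000e-01  2.030e+01] F [ 0.71 -0.16 -0.38] w 1.005
dp mm [-12.4 -36.4   8.6] rot deg [  -0.37   -0.74 -145.7 ]
{'camera_matrix': [[417.7606, 0.0, 320.2068], [0.0, 417.7606, 244.0143], [0.0, 0.0, 1.0]], 'dist_coeffs': [-0.0969, 0.0, 0.0, 0.0, 0.0], 'position': [0.5579, -0.0749, 0.4073], 'orientation': [2.8706, 0.0107, -1.2153]}
cam in tool [ 0.0781 -0.0016 -0.1791]
```

View pics/w1.png

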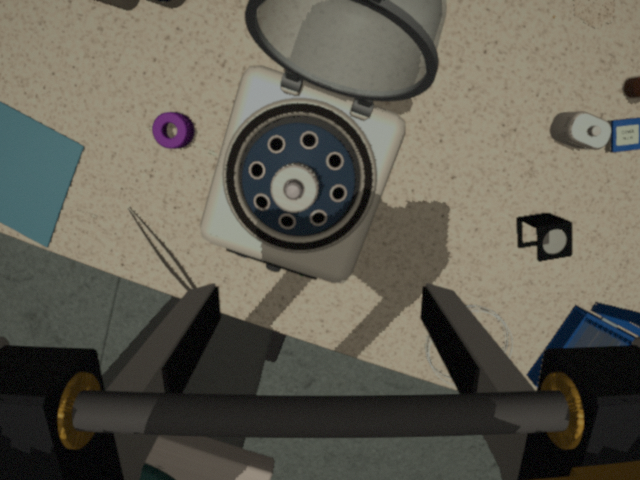

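The wrist view shows the silver nut at about (294,188) with the shaft end in its hole. The purple look-alike is at (173,130) and the dish at (468,340). I'll measure the nut and shaft axis.

Run:
```python
from plant import r
from h import *
im=cv2.imread("pics/w1.png");c=r.get_calibration("wrist")
x0,y0=253,147;cr=im[y0:y0+80,x0:x0+80]
cv2.imwrite("pics/w1c.png",cv2.resize(cr,(560,560),interpolation=2))
g=cv2.cvtColor(cr,6);hsv=cv2.cvtColor(cr,cv2.COLOR_BGR2HSV)
m=((hsv[:,:,1]<60)&(g>90)).astype(np.uint8);m[np.hypot(*np.mgrid[-40:40,-40:40])>30]=0
k=max(cv2.findContours(m,0,1)[0],key=cv2.contourArea);e=cv2.minEnclosingCircle(k);print(e,cv2.fitEllipse(k))
(a,b),_=e;print(plane(c,[(a+x0,b+y0)],.116),plane(c,[(a+x0,b+y0)],.104))
print("shaft@128",plane(c,[(293,187)],.128))
```

```text
((40.965858459472656, 40.569801330566406), 24.197338104248047) ((40.62322235107422, 40.893043518066406), (46.06559753417969, 46.953880310058594), 177.53851318359375)
[[ 0.51598663 -0.06073987  0.116     ]] [[ 0.5141614  -0.06041938  0.104     ]]
shaft@128 [[ 0.51794055 -0.0603234   0.128     ]]
```

View pics/w1c.png

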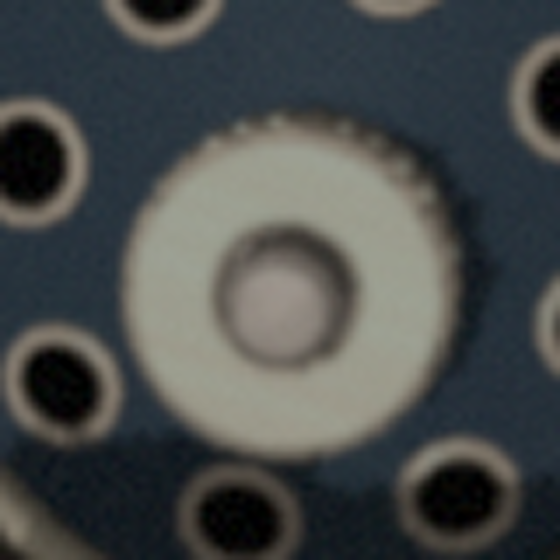

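```bash
python3 go.py 0.51 -0.072 0.22 166
python3 -m pendant '{"dp":[[0,0,0],[0,0,0],[0,0,0],[0,0,0],[0,0,0]],"delta_rot":[[0,0,-8.5],[0,0,-8.5],[0,0,-8.5],[0,0,-8.5],[0,0,-8.5]],"fingers":[0,0,0,0,0]}'|tail -4
python3 -m pendant '{"dp":[[0,0,0],[0,0,0],[0,0,0],[0,0,0],[0,0,0]],"delta_rot":[[0,0,-8.5],[0,0,-8.5],[0,0,-8.5],[0,0,-8.5],[0,0,-8.5]],"fingers":[0,0,0,0,0]}'|tail -4
python3 -m pendant '{"dp":[[0,0,0],[0,0,0],[0,0,0],[0,0,0],[0,0,0]],"delta_rot":[[0,0,-8.5],[0,0,-8.5],[0,0,-8.5],[0,0,-8.5],[0,0,-8.5]],"fingers":[0,0,0,0,0]}'
python3 go.py 0.51 -0.069 0.22 166
```

```text
t 1.15 pos [ 0.4873 -0.0949  0.2278] rpy [-179.1   -0.2   20.8] F [1.08 2.84 0.79] w 1.003
dp mm [ 29.3 -13.2   8.1] rot deg [  -0.15   -1.24 -145.19]
position: [0.4872, -0.0898, 0.2243]
tool_rot: [-3.125, -0.012, 1.111]
contact_force: [0.2, 0.5, 0.0]
width: 0.998
position: [0.4851, -0.0904, 0.221]
tool_rot: [-3.132, -0.024, 1.86]
contact_force: [1.2, -0.5, 1.4]
width: 0.997
time: 2.65
position: [0.4829, -0.0911, 0.2179]
tool_rot: [3.134, -0.03, 2.61]
contact_force: [0.5, 0.2, -0.2]
width: 0.999
t 2.65 pos [ 0.4829 -0.0911  0.2179] rpy [179.6  -1.7 149.6] F [ 0.53  0.2  -0.19] w 0.999
dp mm [-12.1  32.8  -2.2] rot deg [  0.68  -1.64 -16.44]
```

```bash
python3 -m pendant '{"dp":[[-0.012,0.032,-0.02],[0,0,0],[0,0,0]],"delta_rot":[[0.7,-1.6,-8.2],[0,0,-8.2],[0,0,0]],"fingers":[0,0,0,0,0]}'
python3 -m pendant '{"dp":[[-0.012,0.032,-0.02],[0,0,0],[0,0,0]],"delta_rot":[[0.7,-1.6,-8.2],[0,0,-8.2],[0,0,0]],"fingers":[0,0,0]}'
python3 - <<'E'
from plant import r
from h import *
c=r.get_calibration("wrist");
im,d=r.camera("wrist");cv2.imwrite("pics/w2.png",im[:,:,::-1]);np.save("pics/w2.npy",d)
import pickle;pickle.dump(c,open("c2.pkl","wb"))
E
python3 go.py 0.51 -0.069 0.22 166
```

```text
time: 2.95
position: [0.5087, -0.0703, 0.2351]
tool_rot: [-3.139, -0.008, 2.905]
contact_force: [-0.7, 0.4, -0.8]
width: 1.003
t 3.0 pos [ 0.509  -0.0703  0.2355] rpy [-179.9   -0.4  166.3] F [-0.18  0.42  0.12] w 0.997
dp mm [-0.8  1.5 15.5] rot deg [-0.13 -0.39  0.3 ]schema error: expected 3 entries
```

View pics/w2.png

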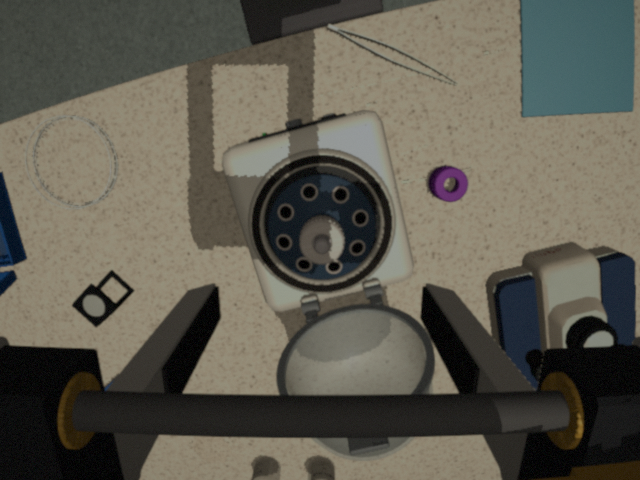

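The wrist view from the opposite side shows the nut at about (322,241), half in shadow. The dish is at (76,160) and the mat's corner is at the upper right.

Run:
```python
from h import *
im=cv2.imread("pics/w2.png")
cv2.imwrite("pics/w2c.png",cv2.resize(im[205:285,282:362],(640,640)[::1],interpolation=2)[:600])
```

```text
(no output)
```

View pics/w2c.png

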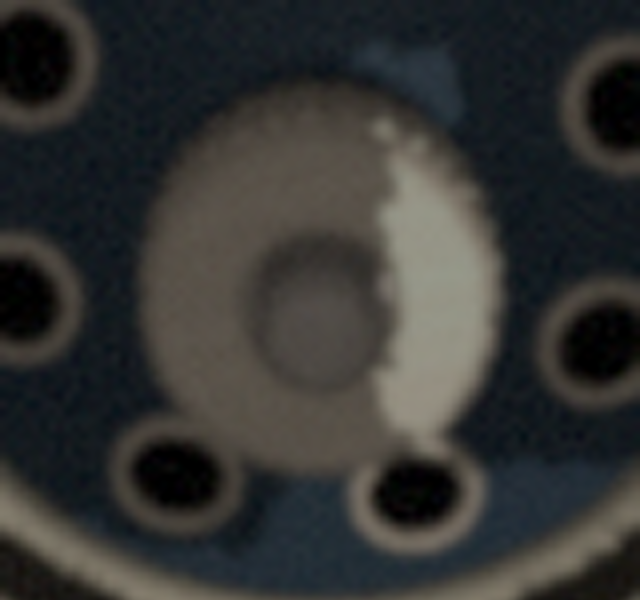

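Run:
```python
from h import *
import pickle;c=pickle.load(open("c2.pkl","rb"))
print(plane(c,[(321.75,246.25)],.128),plane(c,[(322.1,241.6)],.116),plane(c,[(321.7,243.2)],.116))
c1=dict(camera_matrix=c["camera_matrix"],dist_coeffs=c["dist_coeffs"],position=[.5579,-.0749,.4073],orientation=[2.8706,.0107,-1.2153])
print("w1", plane(c1,[(293.3,189)],.128),plane(c1,[(293.7,187.7)],.116))
import cv2
from plant import r
ct=r.get_calibration("top");print("top",plane(ct,[(333.2,239.4)],.128),plane(ct,[(333.2,240.2)],.116))
print("dish w2",plane(c,[(76,160.5)],.012),"top",plane(ct,[(441.7,298.3)],.012))
```

```text
[[ 0.51137268 -0.06827162  0.128     ]] [[ 0.51118198 -0.06794177  0.116     ]] [[ 0.51230499 -0.06851431  0.116     ]]
w1 [[ 0.5137041  -0.06885369  0.128     ]] [[ 0.51276421 -0.06855203  0.116     ]]
top [[ 0.51084129 -0.07180455  0.128     ]] [[ 0.51051629 -0.07205658  0.116     ]]
dish w2 [[ 0.40084565 -0.29088735  0.012     ]] top [[ 0.39892528 -0.30180093  0.012     ]]
```

```bash
python3 go.py 0.512 -0.0688 0.13 166
python3 -m pendant '{"dp":[[-0.003,0.0008,0.03],[0,0,0.03],[0,0,0.03],[0,0,0],[0,0,0]],"delta_rot":[[0,-0.4,0],[0,0,0],[0,0,0],[0,0,0],[0,0,0]],"fingers":[0.4,0.4,0.4,0.4,0.4]}'
python3 go.py 0.512 -0.0688 0.086 166
```

```text
t 3.0 pos [ 0.509  -0.0703  0.2355] rpy [-179.9   -0.4  166.3] F [-0.18  0.42  0.12] w 0.997
dp mm [ -3.3   2.4 105.5] rot deg [-0.13 -0.39  0.3 ]
time: 3.5
position: [0.5113, -0.0721, 0.1436]
tool_rot: [-3.14, 0.002, 2.886]
contact_force: [-0.3, -0.5, 0.8]
width: 0.621
t 3.5 pos [ 0.5113 -0.0721  0.1436] rpy [-1.799e+02  1.000e-01  1.653e+02] F [-0.31 -0.5   0.79] w 0.621
dp mm [ 0.2  3.5 57.6] rot deg [-0.12  0.11 -0.65]
```

```bash
python3 -m pendant '{"dp":[[0,0.0035,0.01],[0,0,0],[0,0,0]],"delta_rot":[[0,0,0],[0,0,0],[0,0,0]],"fingers":[0.4,0.4,0.4]}'
python3 - <<'E'
from plant import r
from h import *
c=r.get_calibration("wrist");
im,d=r.camera("wrist");cv2.imwrite("pics/w3.png",im[:,:,::-1])
import pickle;pickle.dump(c,open("c3.pkl","wb"))
E
python3 go.py 0.512 -0.0688 0.086 166
```

```text
time: 3.8
position: [0.514, -0.0693, 0.1367]
tool_rot: [-3.14, 0.008, 2.883]
contact_force: [-1.0, 0.2, -0.1]
width: 0.601
t 3.85 pos [ 0.514  -0.0692  0.1366] rpy [-179.9    0.4  165.2] F [-0.15  0.11  0.54] w 0.602
dp mm [ 2.4 -0.  50.6] rot deg [-0.1   0.43 -0.8 ]
```

View pics/w3.png

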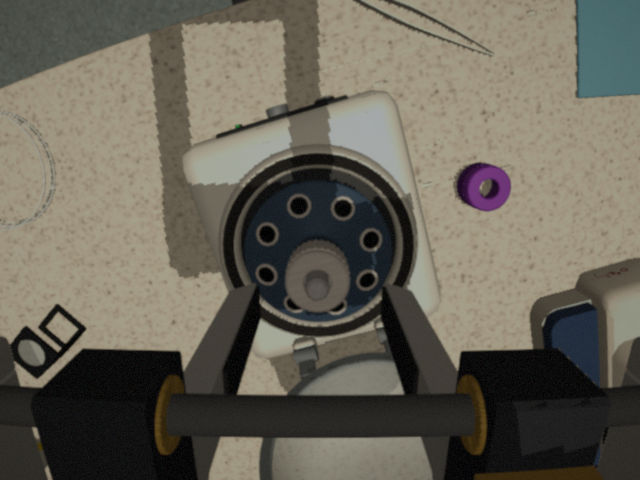

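The view shows the nut between the open fingers. The nut's centre column is about 317, and the fingertips are at about 258 and 386.

Run:
```python
from h import *
im=cv2.imread("pics/w3.png")
cv2.imwrite("pics/w3c.png",cv2.convertScaleAbs(cv2.resize(im[230:330,245:395],(800,533),interpolation=2),alpha=1.8))
```

```text
(no output)
```

View pics/w3c.png

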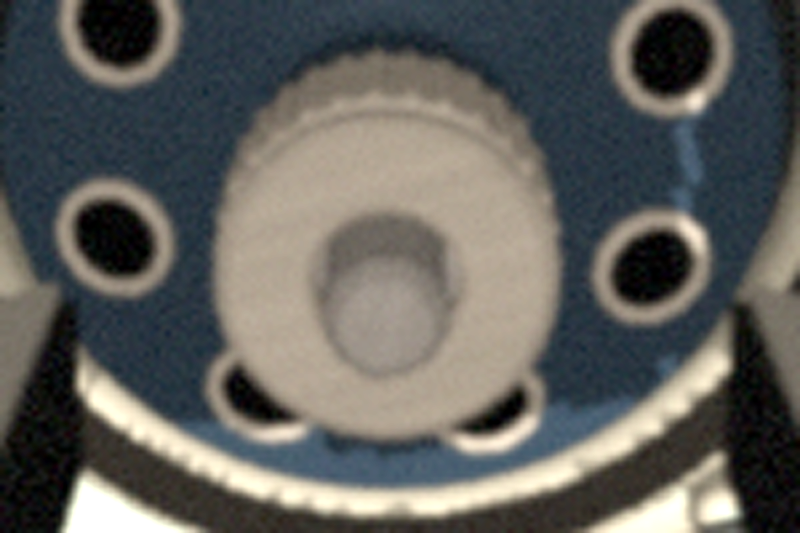

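```bash
python3 - <<'E'
from h import *
import pickle;c=pickle.load(open("c3.pkl","rb"))
P=plane(c,[(317.6,281.2)],.116);print(P,plane(c,[(317.2,289.1)],.128))
E
python3 go.py 0.512 -0.0688 0.086 166
```

```text
[[ 0.51127038 -0.06815724  0.116     ]] [[ 0.51070349 -0.06811826  0.128     ]]
t 3.85 pos [ 0.514  -0.0692  0.1366] rpy [-179.9    0.4  165.2] F [-0.15  0.11  0.54] w 0.602
dp mm [ 2.4 -0.  50.6] rot deg [-0.1   0.43 -0.8 ]
```

```bash
python3 -m pendant '{"dp":[[0.003,0.0,0.02],[0,0,0.02],[0,0,0.01],[0,0,0],[0,0,0]],"delta_rot":[[-0.1,0.4,0],[0,0,0],[0,0,0],[0,0,0],[0,0,0]],"fingers":[0.4,0.4,0.4,0.4,0.4]}'
python3 go.py 0.5112 -0.0683 0.086 166
```

```text
time: 4.35
position: [0.5147, -0.0692, 0.0904]
tool_rot: [3.141, 0.01, 2.883]
contact_force: [0.9, 0.8, -0.3]
width: 0.601
t 4.35 pos [ 0.5147 -0.0692  0.0904] rpy [180.    0.6 165.2] F [ 0.94  0.77 -0.26] w 0.601
dp mm [ 3.7 -0.   4.4] rot deg [ 0.    0.58 -0.82]
```

```bash
python3 -m pendant '{"dp":[[0.0037,0.0,0.003],[0,0,0],[0,0,0]],"delta_rot":[[0,0.6,0],[0,0,0],[0,0,0]],"fingers":[0.4,0.4,0.4]}'
python3 go.py 0.5112 -0.0683 0.086 166
python3 -m pendant '{"dp":[[0,0,0],[0,0,0],[0,0,0]],"delta_rot":[[0,0,0],[0,0,0],[0,0,0]],"fingers":[0.55,0.55,0.55]}' 3
python3 go.py 0.5112 -0.0683 0.086 166
```

```text
time: 4.65
position: [0.5124, -0.0686, 0.0897]
tool_rot: [3.141, 0.003, 2.883]
contact_force: [-0.0, 0.3, 0.3]
width: 0.6
t 4.65 pos [ 0.5124 -0.0686  0.0897] rpy [180.    0.2 165.2] F [-0.01  0.26  0.3 ] w 0.6
dp mm [ 1.2 -0.   3.7] rot deg [ 0.01  0.17 -0.82]
time: 4.95
position: [0.5129, -0.0687, 0.0907]
tool_rot: [3.141, 0.005, 2.883]
contact_force: [-0.1, -0.3, 0.4]
width: 0.449
t 4.95 pos [ 0.5129 -0.0687  0.0907] rpy [180.    0.3 165.2] F [-0.05 -0.3   0.43] w 0.449
dp mm [ 1.8 -0.1  4.7] rot deg [ 0.01  0.27 -0.82]
```

```bash
python3 -m pendant '{"dp":[[0.002,0,0.004],[0.0002,0,0.0003],[0.0002,0,0.0003],[0.0002,0,0.0003]],"delta_rot":[[0,0.3,0],[0,0,0],[0,0,0],[0,0,0]],"fingers":[0.62,0.64,0.66,0.68]}' 3
python3 go.py 0.5112 -0.0683 0.086 166
python3 -m pendant '{"dp":[[0.0002,0,0.0003],[0.0002,0,0.0003]],"delta_rot":[[0,0,0],[0,0,0]],"fingers":[0.75,0.75]}' 3
python3 go.py 0.5112 -0.0683 0.086 166
```

```text
time: 5.35
position: [0.5108, -0.0697, 0.0865]
tool_rot: [-3.139, 0.002, 2.882]
contact_force: [0.5, -1.2, 2.3]
width: 0.363
t 5.35 pos [ 0.5108 -0.0697  0.0865] rpy [-1.799e+02  1.000e-01  1.651e+02] F [ 0.45 -1.21  2.35] w 0.363
dp mm [-0.   1.4  0.5] rot deg [-0.15  0.09 -0.86]
time: 5.55
position: [0.5108, -0.0696, 0.0865]
tool_rot: [-3.139, 0.003, 2.882]
contact_force: [-0.6, -1.8, 2.1]
width: 0.369
t 5.55 pos [ 0.5108 -0.0696  0.0865] rpy [-179.9    0.2  165.1] F [-0.64 -1.83  2.1 ] w 0.369
dp mm [-0.   1.4  0.5] rot deg [-0.14  0.16 -0.86]
```

```bash
python3 -m pendant '{"dp":[[0,-0.0003,-0.0005],[0,0,0]],"delta_rot":[[0,0,0],[0,0,0]],"fingers":[0.75,0.75]}' 15
python3 go.py 0.511 -0.0697 0.086 166
python3 -m pendant '{"dp":[[0,0,0]],"delta_rot":[[0,0,4]],"fingers":[0.8]}' 25
python3 go.py 0.511 -0.0697 0.086 166
```

```text
time: 5.75
position: [0.5108, -0.0696, 0.0866]
tool_rot: [-3.14, 0.003, 2.882]
contact_force: [0.2, -1.9, 1.6]
width: 0.362
t 5.75 pos [ 0.5108 -0.0696  0.0866] rpy [-179.9    0.2  165.1] F [ 0.24 -1.93  1.58] w 0.362
dp mm [-0.2  0.   0.6] rot deg [-0.11  0.15 -0.86]
time: 5.85
position: [0.5107, -0.0693, 0.0866]
tool_rot: [-3.141, 0.002, 2.811]
contact_force: [-0.9, -0.6, 2.1]
width: 0.361
t 5.85 pos [ 0.5107 -0.0693  0.0866] rpy [-1.799e+02  1.000e-01  1.611e+02] F [-0.86 -0.64  2.09] w 0.361
dp mm [-0.4 -0.3  0.6] rot deg [-0.06  0.14 -4.95]
```

```bash
sed -i 's/"w",round/"T",np.round(s["torque"],2),"w",round/' go.py
python3 -m pendant '{"dp":[[0,0,-0.0004],[0,0,-0.0002]],"delta_rot":[[0,0,6],[0,0,6]],"fingers":[0.8,0.8]}' 25
python3 go.py 0.511 -0.0695 0.086 166
python3 -m pendant '{"dp":[[0,0,-0.0003],[0,0,-0.0003]],"delta_rot":[[0,0,6],[0,0,6]],"fingers":[0.8,0.8]}' 25
python3 go.py 0.511 -0.0695 0.086 166
```

```text
time: 6.05
position: [0.5109, -0.0687, 0.087]
tool_rot: [3.141, 0.002, 2.594]
contact_force: [1.0, -1.1, 0.0]
width: 0.36
t 6.05 pos [ 0.5109 -0.0687  0.087 ] rpy [1.800e+02 1.000e-01 1.486e+02] F [ 0.98 -1.09  0.03] T [-0.16 -0.28  0.03] w 0.36
dp mm [-0.5 -0.7  1. ] rot deg [  0.03   0.13 -17.39]
time: 6.25
position: [0.5113, -0.0685, 0.0873]
tool_rot: [3.14, 0.002, 2.376]
contact_force: [1.1, -0.5, 0.6]
width: 0.355
t 6.25 pos [ 0.5113 -0.0685  0.0873] rpy [1.799e+02 1.000e-01 1.361e+02] F [ 1.12 -0.52  0.57] T [-0.16 -0.28 -0.01] w 0.355
dp mm [-0.5 -0.9  1.3] rot deg [  0.07   0.16 -29.88]
```

```bash
python3 -m pendant '{"dp":[[0,0,-0.0002],[0,0,-0.0002],[0,0,-0.0002]],"delta_rot":[[0,0,7],[0,0,7],[0,0,7]],"fingers":[0.8,0.8,0.8]}' 25
python3 go.py 0.511 -0.0695 0.086 166
python3 -m pendant '{"dp":[[0,0,-0.0002],[0,0,-0.0002]],"delta_rot":[[0,0,7],[0,0,7]],"fingers":[0.8,0.8]}' 25
python3 go.py 0.511 -0.0695 0.086 166
```

```text
time: 6.55
position: [0.5116, -0.0682, 0.0877]
tool_rot: [3.138, 0.001, 1.994]
contact_force: [1.1, -0.7, 0.5]
width: 0.355
t 6.55 pos [ 0.5116 -0.0682  0.0877] rpy [1.798e+02 1.000e-01 1.143e+02] F [ 1.14 -0.65  0.49] T [-0.19 -0.26 -0.01] w 0.355
dp mm [-1.  -1.   1.7] rot deg [  0.15   0.15 -51.74]
time: 6.75
position: [0.5119, -0.0681, 0.0879]
tool_rot: [3.137, 0.0, 1.74]
contact_force: [1.0, -0.1, 0.2]
width: 0.358
t 6.75 pos [ 0.5119 -0.0681  0.0879] rpy [179.8   0.   99.7] F [ 1.01 -0.07  0.15] T [-0.22 -0.19 -0.02] w 0.358
dp mm [-1.2 -1.1  1.9] rot deg [  0.2    0.15 -66.33]
```

```bash
python3 -m pendant '{"dp":[[0,0,-0.0002],[0,0,-0.0002],[0,0,-0.0002]],"delta_rot":[[0,0,7],[0,0,7],[0,0,7]],"fingers":[0.8,0.8,0.8]}' 25
python3 go.py 0.511 -0.0695 0.086 166
python3 -m pendant '{"dp":[[0,0,-0.0004],[0,0,-0.0004],[0,0,-0.0004]],"delta_rot":[[0,0,7],[0,0,7],[0,0,7]],"fingers":[0.8,0.8,0.8]}' 25
python3 go.py 0.511 -0.0695 0.086 166
```

```text
time: 7.05
position: [0.5125, -0.0681, 0.0881]
tool_rot: [3.136, -0.001, 1.358]
contact_force: [1.5, -0.7, -0.1]
width: 0.36
t 7.05 pos [ 0.5125 -0.0681  0.0881] rpy [ 1.797e+02 -1.000e-01  7.780e+01] F [ 1.5  -0.72 -0.09] T [-0.29 -0.28 -0.01] w 0.36
dp mm [-1.6 -1.2  2.1] rot deg [  0.29   0.17 -88.21]
time: 7.35
position: [0.5134, -0.0685, 0.0887]
tool_rot: [3.135, -0.003, 0.976]
contact_force: [1.7, -1.0, 0.3]
width: 0.36
t 7.35 pos [ 0.5134 -0.0685  0.0887] rpy [179.6  -0.2  55.9] F [ 1.67 -1.03  0.33] T [-0.31 -0.18  0.03] w 0.36
dp mm [-2.2 -1.5  2.7] rot deg [   0.43    0.22 -110.1 ]
```

```bash
python3 -m pendant '{"dp":[[-0.0002,-0.0003,-0.0004],[-0.0002,-0.0003,-0.0004]],"delta_rot":[[0.2,0.1,7],[0.2,0.1,7]],"fingers":[0.8,0.8]}' 25
python3 go.py 0.511 -0.0695 0.086 166
python3 -m pendant '{"dp":[[0,-0.0003,-0.0004],[0,-0.0003,-0.0004]],"delta_rot":[[0,0,7],[0,0,7]],"fingers":[0.8,0.8]}' 25
python3 go.py 0.511 -0.0695 0.086 166
```

```text
time: 7.55
position: [0.5135, -0.0686, 0.0894]
tool_rot: [-3.141, -0.009, 0.721]
contact_force: [1.7, -1.9, 0.3]
width: 0.357
t 7.55 pos [ 0.5135 -0.0686  0.0894] rpy [-180.    -0.5   41.3] F [ 1.67 -1.91  0.34] T [-0.28 -0.27 -0.06] w 0.357
dp mm [-2.5 -1.   3.4] rot deg [   0.52   -0.32 -124.68]
time: 7.75
position: [0.5137, -0.0688, 0.09]
tool_rot: [-3.14, -0.008, 0.466]
contact_force: [0.3, -2.3, 0.1]
width: 0.358
t 7.75 pos [ 0.5137 -0.0688  0.09  ] rpy [-179.9   -0.5   26.7] F [ 0.29 -2.27  0.07] T [-0.46 -0.26 -0.01] w 0.358
dp mm [-2.7 -0.6  4. ] rot deg [   0.55   -0.31 -139.29]
```

```bash
python3 -m pendant '{"dp":[[0,0,-0.0004],[0,0,-0.0004],[0,0,-0.0004]],"delta_rot":[[0,-0.1,7],[0,-0.1,7],[0,-0.1,7]],"fingers":[0.8,0.8,0.8]}' 25
python3 go.py 0.511 -0.0695 0.086 166
python3 -m pendant '{"dp":[[0,0,-0.0004],[0,0,-0.0004],[0,0,-0.0004]],"delta_rot":[[0,0,7],[0,0,7],[0,0,7]],"fingers":[0.8,0.8,0.8]}' 25
python3 go.py 0.511 -0.0695 0.086 166
```

```text
time: 8.05
position: [0.5138, -0.0695, 0.0907]
tool_rot: [-3.14, -0.002, 0.084]
contact_force: [-0.7, -0.9, 1.0]
width: 0.362
t 8.05 pos [ 0.5138 -0.0695  0.0907] rpy [-1.799e+02 -1.000e-01  4.800e+00] F [-0.67 -0.94  0.95] T [-0.35 -0.01 -0.01] w 0.362
dp mm [-2.8 -0.2  4.7] rot deg [ 1.5000e-01 -1.8000e-01 -1.6118e+02]
time: 8.35
position: [0.5136, -0.0702, 0.0914]
tool_rot: [-3.141, -0.001, -0.298]
contact_force: [-0.9, -2.5, 1.1]
width: 0.361
t 8.35 pos [ 0.5136 -0.0702  0.0914] rpy [-180.    -0.   -17.1] F [-0.92 -2.5   1.06] T [-0.37  0.05  0.01] w 0.361
dp mm [-2.7  0.1  5.4] rot deg [-8.0000e-02  7.0000e-02  1.7692e+02]
```

```bash
python3 -m pendant '{"dp":[[0,0,-0.0004],[0,0,-0.0006]],"delta_rot":[[0,0,7],[0,0,7]],"fingers":[0.8,0.8]}' 25
python3 go.py 0.511 -0.0695 0.086 166
python3 -m pendant '{"dp":[[0,0,-0.001],[0,0,-0.001]],"delta_rot":[[0,0,0],[0,0,0]],"fingers":[0.8,0.8]}' 25
python3 go.py 0.511 -0.0695 0.086 166
```

```text
time: 8.55
position: [0.5131, -0.0705, 0.0919]
tool_rot: [3.141, 0.0, -0.553]
contact_force: [-1.0, -1.1, 0.3]
width: 0.361
t 8.55 pos [ 0.5131 -0.0705  0.0919] rpy [180.    0.  -31.7] F [-1.02 -1.06  0.28] T [-0.09  0.02  0.02] w 0.361
dp mm [-2.3  0.3  5.9] rot deg [ 3.0000e-02 -2.0000e-02  1.6232e+02]
time: 8.75
position: [0.5125, -0.07, 0.0929]
tool_rot: [3.141, 0.003, -0.55]
contact_force: [0.5, -1.0, -1.6]
width: 0.358
t 8.75 pos [ 0.5125 -0.07    0.0929] rpy [180.    0.2 -31.5] F [ 0.54 -0.99 -1.6 ] T [-0.14 -0.16  0.02] w 0.358
dp mm [-1.5  0.3  6.9] rot deg [2.3000e-01 2.0000e-02 1.6246e+02]
```

```bash
python3 -m pendant '{"dp":[[0,0,-0.001],[0,0,-0.001]],"delta_rot":[[0,0,0],[0,0,0]],"fingers":[0.8,0.8]}' 25
python3 go.py 0.511 -0.0695 0.086 166
python3 -m pendant '{"dp":[[0,0,-0.001],[0,0,-0.0005]],"delta_rot":[[0,0,0],[0,0,0]],"fingers":[0.8,0.8]}' 25
python3 go.py 0.511 -0.0695 0.086 166
```

```text
time: 8.95
position: [0.5123, -0.07, 0.0941]
tool_rot: [3.141, 0.003, -0.547]
contact_force: [0.4, -1.7, -0.8]
width: 0.362
t 8.95 pos [ 0.5123 -0.07    0.0941] rpy [180.    0.2 -31.3] F [ 0.36 -1.7  -0.77] T [-0.13 -0.15  0.01] w 0.362
dp mm [-1.4  0.2  8.2] rot deg [ 2.8000e-01 -2.0000e-02  1.6265e+02]
time: 9.15
position: [0.5123, -0.07, 0.0956]
tool_rot: [3.141, 0.004, -0.546]
contact_force: [0.1, -1.8, -2.1]
width: 0.357
t 9.15 pos [ 0.5123 -0.07    0.0956] rpy [180.    0.2 -31.3] F [ 0.1  -1.85 -2.09] T [-0.13 -0.13 -0.01] w 0.357
dp mm [-1.4  0.2  9.6] rot deg [ 3.0000e-01 -2.0000e-02  1.6272e+02]
```

```bash
python3 -m pendant '{"dp":[[0,0,-0.003],[0,0,-0.004],[0,0,-0.004]],"delta_rot":[[0.2,0,0],[0,0,0],[0,0,0]],"fingers":[0.8,0.8,0.8]}' 25
python3 go.py 0.511 -0.0695 0.086 166
python3 - <<'E'
from plant import r
from h import *
im,d=r.camera("wrist");cv2.imwrite("pics/w4.png",im[:,:,::-1])
E
```

```text
time: 9.45
position: [0.512, -0.0694, 0.1069]
tool_rot: [-3.138, 0.005, -0.545]
contact_force: [1.0, -0.5, -1.5]
width: 0.362
t 9.45 pos [ 0.512  -0.0694  0.1069] rpy [-179.8    0.3  -31.2] F [ 1.04 -0.54 -1.51] T [ 0.02 -0.06 -0.  ] w 0.362
dp mm [-0.7  0.6 20.9] rot deg [  0.38   0.37 162.76]
```

View pics/w4.png

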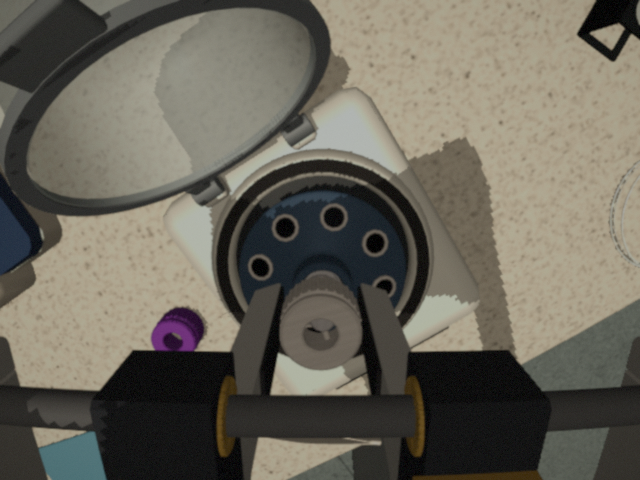

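The nut is held between the fingers at (320,325) and rising off the shaft. I'll keep lifting.

```bash
python3 -m pendant '{"dp":[[0,0,-0.005],[0,0,-0.006],[0,0,-0.008],[0,0,-0.008],[0,0,-0.008]],"delta_rot":[[0.1,0.2,0],[0,0,0],[0,0,0],[0,0,0],[0,0,0]],"fingers":[0.8,0.8,0.8,0.8,0.8]}' 25
python3 go.py 0.512 -0.0695 0.20
python3 -m pendant '{"dp":[[0,0,-0.02],[0,0,-0.03],[0,0,-0.01]],"delta_rot":[[0,0,0],[0,0,0],[0,0,0]],"fingers":[0.8,0.8,0.8]}' 25
python3 go.py 0.40 -0.296 0.20
```

```text
time: 10.0
position: [0.5116, -0.0692, 0.1456]
tool_rot: [-3.136, 0.002, -0.545]
contact_force: [-0.2, -0.1, -0.3]
width: 0.361
t 10.0 pos [ 0.5116 -0.0692  0.1456] rpy [-1.797e+02  1.000e-01 -3.120e+01] F [-0.22 -0.07 -0.3 ] T [ 0.03  0.04 -0.02] w 0.361
dp mm [  0.4  -0.3 -54.4] rot deg [0. 0. 0.]
time: 10.3
position: [0.511, -0.0694, 0.2085]
tool_rot: [-3.136, 0.003, -0.545]
contact_force: [-0.6, -0.6, -1.0]
width: 0.364
t 10.3 pos [ 0.511  -0.0694  0.2085] rpy [-179.7    0.2  -31.2] F [-0.6  -0.62 -1.03] T [ 0.07 -0.03 -0.03] w 0.364
dp mm [ 22.5 251.3   7. ] rot deg [0. 0. 0.]
```

```bash
python3 -m pendant '{"dp":[[0.004,0.04,0],[0.004,0.045,0],[0.004,0.045,0],[0.004,0.035,0],[0,0,0]],"delta_rot":[[0,0,0],[0,0,0],[0,0,0],[0,0,0],[0,0,0]],"fingers":[0.8,0.8,0.8,0.8,0.8]}' 25
python3 - <<'E'
from plant import r
from h import *
c=r.get_calibration("wrist");
im,d=r.camera("wrist");cv2.imwrite("pics/w5.png",im[:,:,::-1])
import pickle;pickle.dump(c,open("c5.pkl","wb"))
E
python3 go.py 0.40 -0.296 0.20
```

```text
time: 10.8
position: [0.439, -0.2227, 0.2095]
tool_rot: [-3.135, -0.002, -0.539]
contact_force: [0.4, 0.3, -0.9]
width: 0.361
t 10.85 pos [ 0.4397 -0.2211  0.2095] rpy [-1.795e+02 -1.000e-01 -3.080e+01] F [ 0.14 -0.85 -1.07] T [0.09 0.01 0.02] w 0.358
dp mm [ 4.2 84.8  8.8] rot deg [0. 0. 0.]
```

View pics/w5.png

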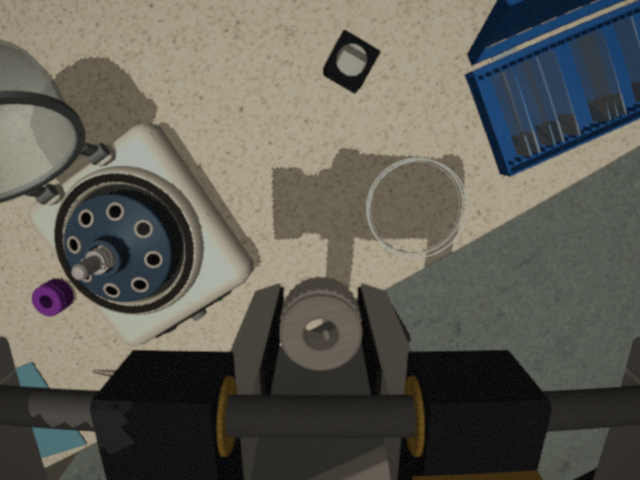

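The dish rim circle is centred near (416,206), and the nut is still held at (320,328). The bare shaft and the rotor show at (95,260).

```bash
python3 - <<'E'
from h import *
import pickle;c=pickle.load(open("c5.pkl","rb"))
print(plane(c,[(416,206)],.012),plane(c,[(366,207),(465,205)],.012))
E
python3 go.py 0.40 -0.296 0.20
```

```text
[[ 0.40352549 -0.30042195  0.012     ]] [[ 0.42607104 -0.26040994  0.012     ]
 [ 0.38124113 -0.34020623  0.012     ]]
t 10.85 pos [ 0.4397 -0.2211  0.2095] rpy [-1.795e+02 -1.000e-01 -3.080e+01] F [ 0.14 -0.85 -1.07] T [0.09 0.01 0.02] w 0.358
dp mm [ 4.2 84.8  8.8] rot deg [0. 0. 0.]
```

```bash
python3 go.py 0.402 -0.301 0.03
python3 -m pendant '{"dp":[[0.001,0.045,0.02],[0,0.04,0.04],[0,0,0.05],[0,0,0.03],[0,0,0]],"delta_rot":[[-0.4,0,0],[0,0,0],[0,0,0],[0,0,0],[0,0,0]],"fingers":[0.8,0.8,0.8,0.8,0.8]}' 25
python3 go.py 0.402 -0.301 0.03
```

```text
t 10.85 pos [ 0.4397 -0.2211  0.2095] rpy [-1.795e+02 -1.000e-01 -3.080e+01] F [ 0.14 -0.85 -1.07] T [0.09 0.01 0.02] w 0.358
dp mm [  8.1  89.4 178.8] rot deg [0. 0. 0.]
time: 11.35
position: [0.4029, -0.2906, 0.0691]
tool_rot: [-3.137, -0.009, -0.53]
contact_force: [0.0, -0.1, -0.9]
width: 0.358
t 11.35 pos [ 0.4029 -0.2906  0.0691] rpy [-179.7   -0.5  -30.4] F [ 0.02 -0.06 -0.93] T [ 0.05  0.   -0.03] w 0.358
dp mm [ 4.1  9.6 39. ] rot deg [0. 0. 0.]
```

```bash
python3 -m pendant '{"dp":[[0.004,0.0095,0.015],[0,0,0.015],[0,0,0.01],[0,0,0]],"delta_rot":[[-0.2,-0.4,0],[0,0,0],[0,0,0],[0,0,0]],"fingers":[0.8,0.8,0.8,0.8]}' 25
python3 go.py 0.402 -0.301 0.006
python3 - <<'E'
from plant import r
from h import *
im,d=r.camera("wrist");cv2.imwrite("pics/w6.png",im[:,:,::-1])
im,d=r.camera("top");cv2.imwrite("pics/top6.png",cv2.resize(im[240:360,380:520],(700,600),interpolation=2)[:,:,::-1])
E
```

```text
time: 11.75
position: [0.4067, -0.299, 0.0325]
tool_rot: [-3.14, -0.007, -0.524]
contact_force: [-0.1, -0.9, 0.1]
width: 0.362
t 11.75 pos [ 0.4067 -0.299   0.0325] rpy [-179.9   -0.4  -30. ] F [-0.1  -0.93  0.14] T [0.14 0.06 0.08] w 0.362
dp mm [-3.3  4.1 26.5] rot deg [0. 0. 0.]
```

View pics/w6.png

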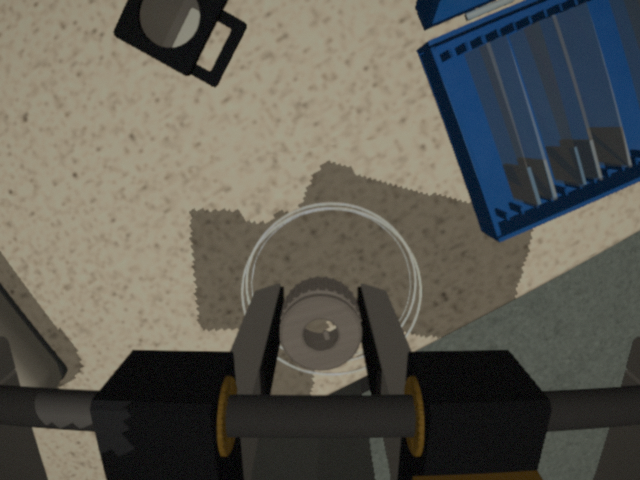

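View pics/top6.png

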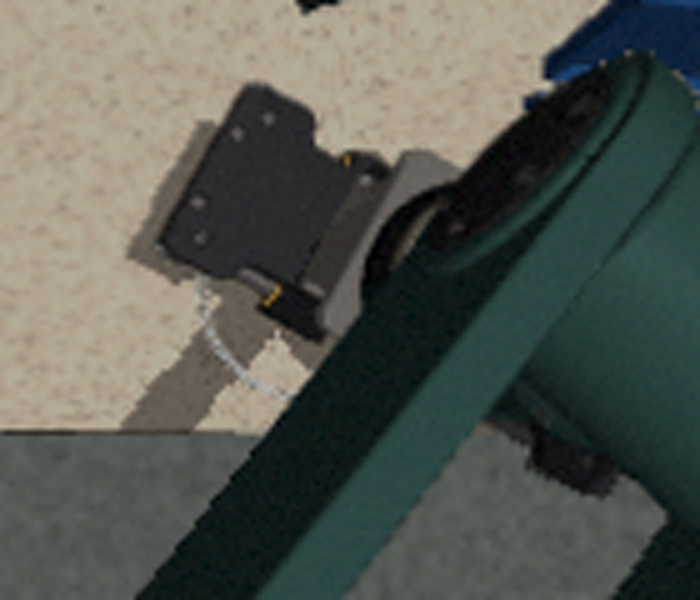

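In the wrist picture the dish rim is centred near (332,288), and the nut is above its inside at (320,325).

```bash
python3 - <<'E'
from plant import r
from h import *
c=r.get_calibration("wrist")
print(plane(c,[(332,288)],.012),plane(c,[(243,290),(421,285),(335,203)],.013))
E
python3 go.py 0.402 -0.301 0.006
```

```text
[[ 0.40325985 -0.30293077  0.012     ]] [[ 0.42545534 -0.26279103  0.013     ]
 [ 0.38206196 -0.34353073  0.013     ]
 [ 0.44108902 -0.32603891  0.013     ]]
t 11.85 pos [ 0.4075 -0.3     0.034 ] rpy [-179.9   -0.6  -30.1] F [ 0.11  0.03 -0.13] T [ 0.05  0.01 -0.02] w 0.359
dp mm [-4.5  3.7 28. ] rot deg [0. 0. 0.]
```

Target (0.403, −0.302).

```bash
python3 -m pendant '{"dp":[[-0.005,0.004,0.012],[-0.001,0,0.01],[0,0,0.005],[0,0,0]],"delta_rot":[[0,-0.5,0],[0,0,0],[0,0,0],[0,0,0]],"fingers":[0.8,0.8,0.8,0.8]}' 25
python3 go.py 0.403 -0.302 0.006
```

```text
time: 12.25
position: [0.4014, -0.3014, 0.0077]
tool_rot: [-3.141, -0.006, -0.524]
contact_force: [0.2, -0.3, -0.9]
width: 0.364
t 12.25 pos [ 0.4014 -0.3014  0.0077] rpy [-180.    -0.3  -30. ] F [ 0.16 -0.25 -0.86] T [ 0.13  0.06 -0.01] w 0.364
dp mm [ 1.7 -0.3  1.7] rot deg [0. 0. 0.]
```

```bash
python3 -m pendant '{"dp":[[0,0,0.003],[0,0,0],[0,0,0]],"delta_rot":[[0,0,0],[0,0,0],[0,0,0]],"fingers":[0.8,0.5,0.5]}' 10
python3 go.py 0.403 -0.302 0.006
python3 -m pendant '{"dp":[[0,0,-0.015],[0,0,-0.03],[0,0,-0.05],[0,0,-0.05]],"delta_rot":[[0,0,0],[0,0,0],[0,0,0],[0,0,0]],"fingers":[0.5,0.5,0.5,0.5]}' 10
python3 go.py 0.403 -0.302 0.006
python3 - <<'E'
from plant import r
from h import *
im,d=r.camera("wrist");cv2.imwrite("pics/w7.png",im[:,:,::-1])
E
```

```text
time: 12.55
position: [0.4015, -0.3017, 0.0046]
tool_rot: [-3.141, -0.006, -0.524]
contact_force: [-0.4, 0.0, -0.2]
width: 0.484
t 12.55 pos [ 0.4015 -0.3017  0.0046] rpy [-180.    -0.3  -30. ] F [-0.36  0.01 -0.23] T [0.   0.05 0.05] w 0.484
dp mm [ 1.4 -0.5 -1.4] rot deg [0. 0. 0.]
time: 12.95
position: [0.3967, -0.2976, 0.1454]
tool_rot: [-3.137, 0.012, -0.524]
contact_force: [0.2, -0.8, 0.2]
width: 0.502
t 12.95 pos [ 0.3967 -0.2976  0.1454] rpy [-179.7    0.7  -30. ] F [ 0.16 -0.76  0.19] T [ 0.03 -0.09 -0.01] w 0.502
dp mm [  9.4   1.3 139.3] rot deg [0. 0. 0.]
```

View pics/w7.png

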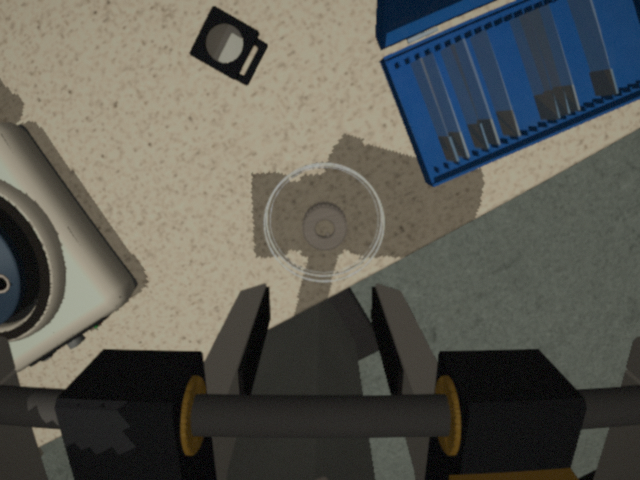

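The nut lies in the dish at (324,227), near the rim centre (324,222), and has been let go. Next is the rotor. I'll turn to a yaw that stays in joint range both here and at the mat.

```bash
python3 -m pendant '{"dp":[[0,0,-0.03],[0,0,-0.03],[0,0,0],[0,0,0],[0,0,0]],"delta_rot":[[0,0,-8.5],[0,0,-8.5],[0,0,-8.5],[0,0,-8.5],[0,0,-8.5]],"fingers":[0.5,0.5,0.5,0.5,0.5]}'|tail -5
python3 go.py 0.46 -0.0695 0.20 20
```

```text
time: 13.5
position: [0.403, -0.3035, 0.227]
tool_rot: [3.124, -0.014, 0.23]
contact_force: [0.3, 0.6, -0.0]
width: 0.497
t 13.5 pos [ 0.403  -0.3035  0.227 ] rpy [179.   -0.8  13.2] F [ 0.27  0.63 -0.02] T [ 0.05 -0.04  0.05] w 0.497
dp mm [ 108.4 -215.3   24.7] rot deg [ 1.06 -0.72 -6.83]
```

```bash
python3 -m pendant '{"dp":[[0.022,-0.043,0],[0.022,-0.043,0],[0.022,-0.043,0],[0.022,-0.043,0],[0.022,-0.043,0.0]],"delta_rot":[[1,-0.7,0],[0,0,0],[0,0,0],[0,0,0],[0,0,0]],"fingers":[0.5,0.5,0.5,0.5,0.5]}'|tail -5
python3 -m pendant '{"dp":[[0,0,0]],"delta_rot":[[0,0,0]],"fingers":[0.45]}'|tail -5
python3 - <<'E'
from plant import r
from h import *
c=r.get_calibration("wrist");
im,d=r.camera("wrist");cv2.imwrite("pics/w8.png",im[:,:,::-1])
import pickle;pickle.dump(c,open("c8.pkl","wb"))
E
python3 go.py 0.5112 -0.0690 0.20 20
```

```text
time: 14.0
position: [0.4633, -0.0687, 0.2275]
tool_rot: [3.136, -0.006, 0.219]
contact_force: [1.0, -0.2, -0.5]
width: 0.5
time: 14.1
position: [0.4642, -0.0635, 0.2279]
tool_rot: [3.137, -0.008, 0.227]
contact_force: [-0.2, -0.7, 0.2]
width: 0.539
t 14.15 pos [ 0.4639 -0.066   0.2279] rpy [179.7  -0.4  12.9] F [ 0.05 -0.04  0.19] T [-0.04 -0.02  0.  ] w 0.548
dp mm [45.3 13.3 28.3] rot deg [ 0.37 -0.37 -7.13]
```

View pics/w8.png

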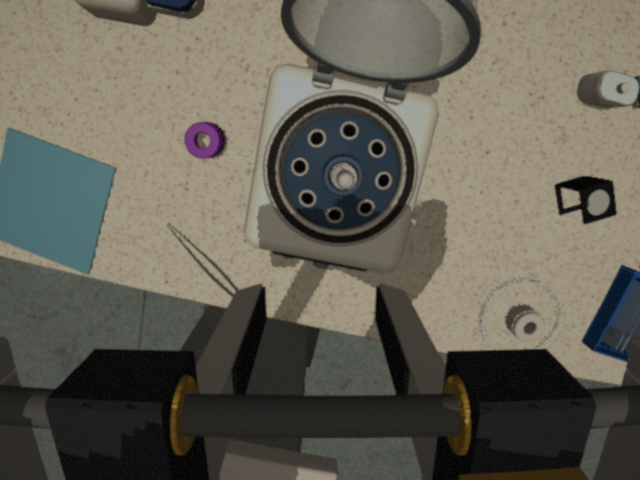

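The bare shaft is at (343,176) inside the rotor's hub. The nut is in the dish at (527,322) and the mat is on the left. Moving over the hub.

```bash
python3 -m pendant '{"dp":[[0.022,0.007,0],[0.022,0.007,0.02],[0,0,0.03],[0,0,0.02],[0,0,0]],"delta_rot":[[0.3,-0.3,-7],[0,0,0],[0,0,0],[0,0,0],[0,0,0]],"fingers":[0.5,0.5,0.5,0.5,0.5]}'|tail -5
python3 - <<'E'
from plant import r
from h import *
c=r.get_calibration("wrist");
im,d=r.camera("wrist");cv2.imwrite("pics/w9.png",im[:,:,::-1])
import pickle;pickle.dump(c,open("c9.pkl","wb"))
E
python3 go.py 0.5112 -0.0690 0.0815 20
```

```text
time: 14.65
position: [0.5127, -0.0744, 0.1584]
tool_rot: [3.133, -0.005, 0.346]
contact_force: [0.1, -0.9, -0.1]
width: 0.498
t 14.7 pos [ 0.5134 -0.0747  0.16  ] rpy [179.4  -0.4  19.8] F [ 0.42 -0.26  0.01] T [ 0.01 -0.02 -0.02] w 0.503
dp mm [-0.6 -6.9 78.5] rot deg [ 0.61 -0.37 -0.19]
```

View pics/w9.png

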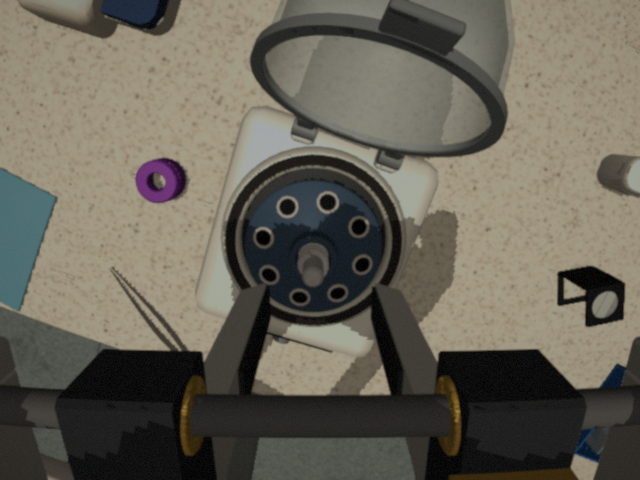

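The shaft tip is at about (314,270) and the fingers' midline is at about column 322.

```bash
python3 - <<'E'
from h import *
import pickle;c=pickle.load(open("c9.pkl","rb"))
print(plane(c,[(314,270)],.128))
E
python3 -m pendant '{"dp":[[-0.0005,-0.0075,0.02],[0,0,0.02],[0,0,0.015],[0,0,0]],"delta_rot":[[0.6,-0.4,0],[0,0,0],[0,0,0],[0,0,0]],"fingers":[0.5,0.5,0.5,0.5]}'|tail -5
python3 go.py 0.5112 -0.0690 0.0815 20
```

```text
[[ 0.5168689  -0.06803933  0.128     ]]
time: 15.1
position: [0.5138, -0.0733, 0.111]
tool_rot: [3.134, -0.009, 0.34]
contact_force: [0.0, 0.1, -0.6]
width: 0.499
t 15.1 pos [ 0.5138 -0.0733  0.111 ] rpy [179.5  -0.5  19.5] F [ 0.    0.12 -0.59] T [ 0.06  0.   -0.01] w 0.499
dp mm [-1.3 -5.2 29.4] rot deg [ 0.46 -0.51 -0.54]
```

```bash
python3 -m pendant '{"dp":[[-0.001,-0.006,0.01],[-0.0003,-0.0005,0.005],[0,-0.0005,0]],"delta_rot":[[0.5,-0.5,0],[0,0,0],[0,0,0]],"fingers":[0.5,0.5,0.5]}'|tail -5
python3 go.py 0.512 -0.0690 0.0815 20
python3 - <<'E'
from plant import r
from h import *
c=r.get_calibration("wrist");
im,d=r.camera("wrist");cv2.imwrite("pics/w10.png",im[:,:,::-1])
import pickle;pickle.dump(c,open("c10.pkl","wb"))
E
python3 go.py 0.512 -0.0690 0.0815 20
```

```text
time: 15.4
position: [0.5125, -0.0688, 0.0995]
tool_rot: [3.139, -0.006, 0.338]
contact_force: [0.4, 0.7, -0.1]
width: 0.499
t 15.4 pos [ 0.5125 -0.0688  0.0995] rpy [179.8  -0.3  19.3] F [ 0.42  0.68 -0.12] T [0.08 0.02 0.03] w 0.499
dp mm [-0.6  0.  18. ] rot deg [ 0.17 -0.32 -0.66]
t 15.45 pos [ 0.5125 -0.0687  0.0998] rpy [179.8  -0.3  19.4] F [ 0.33  0.98 -0.21] T [-0.02 -0.01 -0.  ] w 0.501
dp mm [-0.7  0.1 18.2] rot deg [ 0.17 -0.34 -0.65]
```

View pics/w10.png

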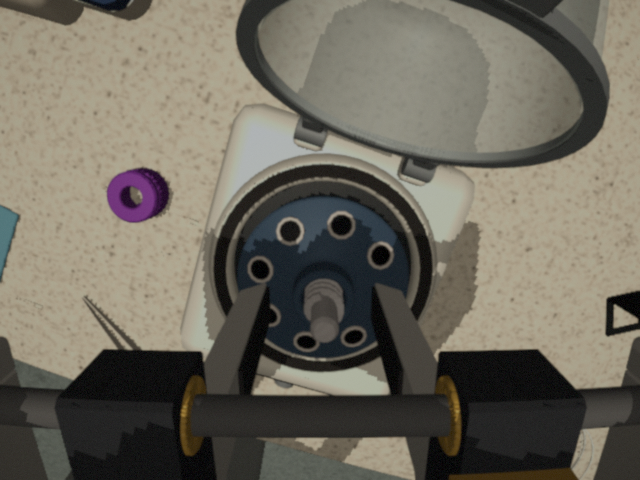

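The shaft is centred between the fingers, with its tip at (323,326).

```bash
python3 - <<'E'
from h import *
import pickle;c=pickle.load(open("c10.pkl","rb"))
print(plane(c,[(323,327)],.128))
E
python3 -m pendant '{"dp":[[-0.0005,-0.0003,0.01],[0,0,0.008],[0,0,0.0],[0,0,0]],"delta_rot":[[0.2,-0.4,0],[0,0,0],[0,0,0],[0,0,0]],"fingers":[0.5,0.5,0.5,0.5]}'|tail -5
python3 go.py 0.512 -0.0690 0.0815 20
```

```text
[[ 0.51428642 -0.06755133  0.128     ]]
time: 15.85
position: [0.5126, -0.0685, 0.0812]
tool_rot: [3.141, 0.0, 0.338]
contact_force: [-0.1, -0.3, -0.4]
width: 0.498
t 15.85 pos [ 0.5126 -0.0685  0.0812] rpy [180.    0.   19.4] F [-0.06 -0.28 -0.43] T [-0.   -0.   -0.04] w 0.498
dp mm [-0.8  0.3 -0.3] rot deg [ 0.01  0.01 -0.62]
```

```bash
python3 -m pendant '{"dp":[[0,0,0],[0,0,0],[0,0,0],[0,0,0]],"delta_rot":[[0,0,0],[0,0,0],[0,0,0],[0,0,0]],"fingers":[0.6,0.65,0.7,0.75]}' 4|tail -5
python3 go.py 0.512 -0.0690 0.0815 20
python3 -m pendant '{"dp":[[0,0,0],[0,0,0]],"delta_rot":[[0,0,0],[0,0,0]],"fingers":[0.8,0.8]}' 10|tail -5
python3 go.py 0.512 -0.0690 0.0815 20
```

```text
time: 16.25
position: [0.5129, -0.0689, 0.0815]
tool_rot: [3.14, -0.0, 0.338]
contact_force: [-0.5, -0.7, -0.8]
width: 0.325
t 16.25 pos [ 0.5129 -0.0689  0.0815] rpy [179.9  -0.   19.4] F [-0.45 -0.68 -0.76] T [ 0.03  0.03 -0.04] w 0.325
dp mm [-0.9 -0.2 -0. ] rot deg [ 0.07 -0.   -0.62]
time: 16.45
position: [0.5129, -0.0689, 0.0815]
tool_rot: [3.14, -0.0, 0.338]
contact_force: [0.5, -0.1, -1.1]
width: 0.323
t 16.45 pos [ 0.5129 -0.0689  0.0815] rpy [179.9  -0.   19.4] F [ 0.53 -0.12 -1.1 ] T [-0.06 -0.03 -0.05] w 0.323
dp mm [-0.8 -0.2 -0. ] rot deg [ 0.06 -0.   -0.63]
```

```bash
python3 -m pendant '{"dp":[[0,0,0],[0,0,-0.001],[0,0,-0.002],[0,0,-0.002]],"delta_rot":[[0,0,0],[0,0,0],[0,0,0],[0,0,0]],"fingers":[0.8,0.8,0.8,0.8]}' 25|tail -5
python3 go.py 0.5125 -0.0690 0.165 20
python3 -m pendant '{"dp":[[0,0,-0.004],[0,0,-0.004],[0,0,-0.004],[0,0,-0.004]],"delta_rot":[[0,0,0],[0,0,0],[0,0,0],[0,0,0]],"fingers":[0.8,0.8,0.8,0.8]}' 25|tail -5
python3 go.py 0.5125 -0.0690 0.165 20
```

```text
time: 16.85
position: [0.5123, -0.069, 0.0855]
tool_rot: [3.141, 0.001, 0.338]
contact_force: [0.8, -0.8, -2.5]
width: 0.312
t 16.85 pos [ 0.5123 -0.069   0.0855] rpy [1.80e+02 1.00e-01 1.94e+01] F [ 0.78 -0.83 -2.47] T [-0.11 -0.11  0.04] w 0.312
dp mm [  0.    0.1 -79.5] rot deg [ 0.04  0.09 -0.63]
time: 17.25
position: [0.5122, -0.0689, 0.1024]
tool_rot: [3.141, 0.002, 0.338]
contact_force: [-0.5, 0.3, -2.1]
width: 0.317
t 17.25 pos [ 0.5122 -0.0689  0.1024] rpy [1.80e+02 1.00e-01 1.94e+01] F [-0.46  0.34 -2.1 ] T [-0.09 -0.12  0.  ] w 0.317
dp mm [  0.1   0.2 -62.6] rot deg [ 0.01  0.11 -0.64]
```

Weight of about 2 N is on the tool and it is lifting freely.

```bash
python3 -m pendant '{"dp":[[0,0,-0.006],[0,0,-0.006],[0,0,-0.006],[0,0,-0.006],[0,0,-0.006]],"delta_rot":[[0,0,0],[0,0,0],[0,0,0],[0,0,0],[0,0,0]],"fingers":[0.8,0.8,0.8,0.8,0.8]}' 25|tail -5
python3 go.py 0.5125 -0.0690 0.165 20
python3 -m pendant '{"dp":[[0,0,-0.006],[0,0,-0.006],[0,0,-0.006],[0,0,-0.008],[0,0,-0.01]],"delta_rot":[[0,0,0],[0,0,0],[0,0,0],[0,0,0],[0,0,0]],"fingers":[0.8,0.8,0.8,0.8,0.8]}' 25|tail -5
python3 go.py 0.5125 -0.0690 0.165 20
python3 -m pendant '{"dp":[[0,0,-0.01],[0,0,-0.01]],"delta_rot":[[0,0,0],[0,0,0]],"fingers":[0.8,0.8]}' 25|tail -5
python3 - <<'E'
from plant import r
from h import *
im,d=r.camera("wrist");cv2.imwrite("pics/w11.png",im[:,:,::-1])
E
python3 go.py 0.41 -0.069 0.18 20
```

```text
time: 17.75
position: [0.5119, -0.0683, 0.1355]
tool_rot: [-3.141, 0.002, 0.338]
contact_force: [0.1, -0.5, -2.2]
width: 0.316
t 17.75 pos [ 0.5119 -0.0683  0.1355] rpy [-1.80e+02  1.00e-01  1.94e+01] F [ 0.08 -0.55 -2.17] T [0.03 0.03 0.02] w 0.316
dp mm [  0.3   0.8 -29.5] rot deg [-0.05  0.12 -0.62]
time: 18.25
position: [0.5114, -0.068, 0.174]
tool_rot: [-3.14, 0.003, 0.338]
contact_force: [0.4, -0.9, -1.1]
width: 0.318
t 18.25 pos [ 0.5114 -0.068   0.174 ] rpy [-179.9    0.2   19.4] F [ 0.36 -0.86 -1.12] T [0.02 0.08 0.01] w 0.318
dp mm [0.7 1.3 9. ] rot deg [-0.11  0.18 -0.61]
time: 18.45
position: [0.5116, -0.0681, 0.196]
tool_rot: [-3.14, 0.003, 0.338]
contact_force: [-0.4, 0.0, -2.1]
width: 0.32
t 18.5 pos [ 0.5126 -0.0683  0.1983] rpy [180.   -0.   19.4] F [ 0.38  0.18 -0.49] T [-0.01 -0.08 -0.06] w 0.316
dp mm [-97.1 -33.4  18.3] rot deg [ 0.03 -0.03 -0.61]
```

View pics/w11.png

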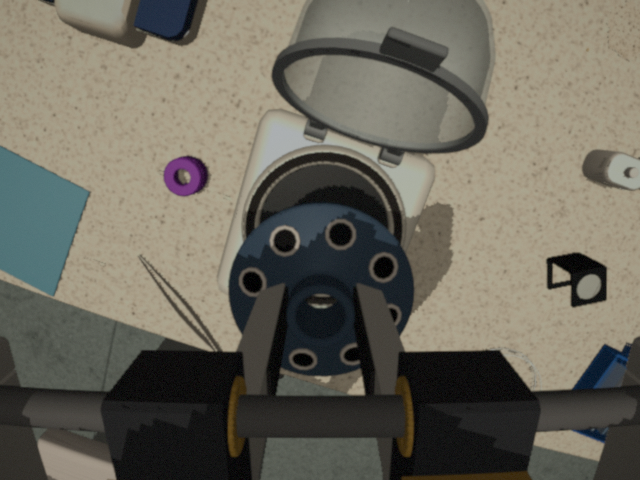

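The rotor is held clear of the shaft: the empty bowl shows behind it, and its hub is at (322,310). Now back to x≈0.41, then across to the mat.

```bash
python3 -m pendant '{"dp":[[-0.02,-0.007,0],[-0.025,-0.009,0],[-0.025,-0.009,0],[-0.02,-0.007,0],[-0.005,-0.002,0]],"delta_rot":[[0,0,0],[0,0,0],[0,0,0],[0,0,0],[0,0,0]],"fingers":[0.8,0.8,0.8,0.8,0.8]}' 25|tail -5
python3 go.py 0.413 0.209 0.18 20
python3 -m pendant '{"dp":[[0.01,-0.02,0],[0.012,-0.033,0],[0.012,-0.035,0],[0.012,-0.035,0],[0.012,-0.035,0]],"delta_rot":[[0,0,0],[0,0,0],[0,0,0],[0,0,0],[0,0,0]],"fingers":[0.8,0.8,0.8,0.8,0.8]}' 25|tail -5
python3 go.py 0.413 0.209 0.18 20
```

```text
time: 19.0
position: [0.4104, -0.0681, 0.2006]
tool_rot: [3.139, -0.004, 0.339]
contact_force: [0.5, -0.1, -2.0]
width: 0.319
t 19.0 pos [ 0.4104 -0.0681  0.2006] rpy [179.8  -0.2  19.4] F [ 0.45 -0.1  -2.04] T [ 0.03 -0.06  0.05] w 0.319
dp mm [  94.6 -260.5   20.2] rot deg [ 0.17 -0.22 -0.57]
time: 19.5
position: [0.4159, 0.1017, 0.2021]
tool_rot: [3.135, -0.01, 0.327]
contact_force: [0.4, 0.0, -2.0]
width: 0.315
t 19.5 pos [0.4159 0.1017 0.2021] rpy [179.6  -0.6  18.7] F [ 0.44  0.03 -1.99] T [-0.03 -0.   -0.01] w 0.315
dp mm [  31.5 -102.7   21.8] rot deg [ 0.4  -0.58 -1.27]
```

```bash
python3 -m pendant '{"dp":[[0.01,-0.035,0],[0.01,-0.035,0.01],[0.007,-0.024,0.02],[0,0,0.03],[0,0,0.0]],"delta_rot":[[0.4,-0.5,0],[0,0,0],[0,0,0],[0,0,0],[0,0,0]],"fingers":[0.8,0.8,0.8,0.8,0.8]}' 25|tail -5
python3 - <<'E'
from plant import r
from h import *
im,d=r.camera("wrist");cv2.imwrite("pics/w12.png",im[:,:,::-1])
im,d=r.camera("top");cv2.imwrite("pics/top12.png",im[:,:,::-1])
E
python3 go.py 0.413 0.209 0.10 20
```

```text
time: 20.0
position: [0.4139, 0.2107, 0.1426]
tool_rot: [-3.139, -0.009, 0.335]
contact_force: [-1.3, 0.0, -2.3]
width: 0.316
t 20.1 pos [0.4167 0.2109 0.1472] rpy [-179.8   -1.    19.1] F [ 0.19 -0.4  -1.37] T [-0.09 -0.02 -0.08] w 0.313
dp mm [-5.   0.7 47.1] rot deg [-0.15 -1.   -0.88]
```

View pics/w12.png

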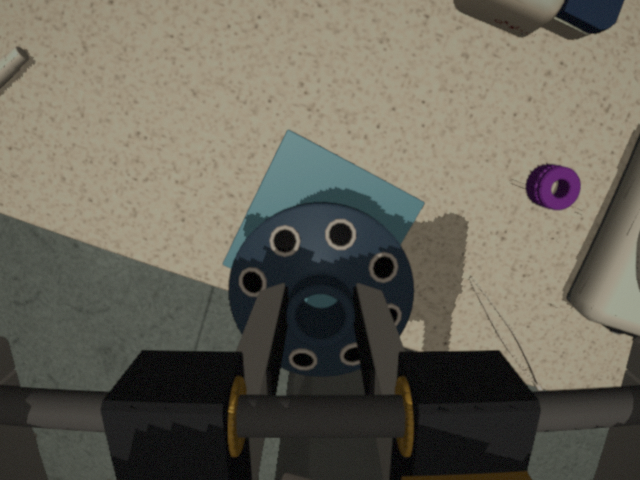

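View pics/top12.png

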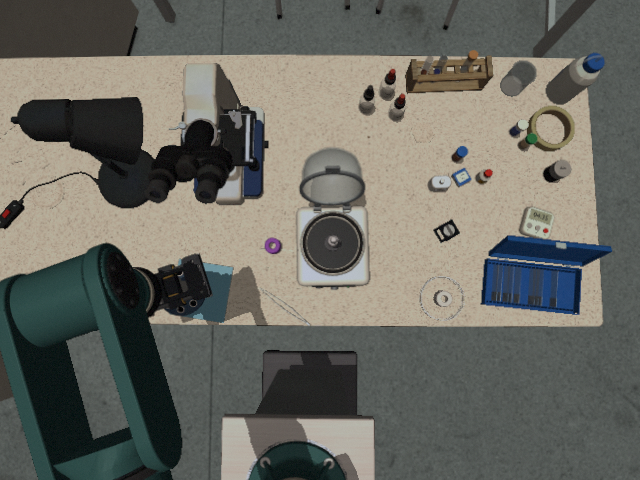

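The rotor is over the mat, whose far corners show at (289,130) and (425,203). The nut sits in the dish at top-view pixel (443,298), and the bystanders look undisturbed. I'll check the mat centre and descend.

```bash
python3 - <<'E'
from plant import r
from h import *
c=r.get_calibration("wrist")
P=plane(c,[(289,130),(425,203)],.003)[:,:2];d=P[1]-P[0];n=np.array([d[1],-d[0]])/np.hypot(*d)
if n[0]>0:n=-n
print(P,np.hypot(*d),P.mean(0)+.06*n)
E
python3 -m pendant '{"dp":[[-0.004,0,0.03],[-0.001,0,0.03],[0,0,0.025],[0,0,0.012],[0,0,0.0]],"delta_rot":[[0,-1,0],[0,0,0],[0,0,0],[0,0,0],[0,0,0]],"fingers":[0.8,0.8,0.8,0.8,0.8]}' 25|tail -5
python3 go.py 0.414 0.210 0.026 20
```

```text
[[0.48420264 0.26142221]
 [0.46664846 0.14295252]] 0.11976317467709939 [0.41607357 0.21098181]
time: 20.6
position: [0.423, 0.2102, 0.0598]
tool_rot: [-3.139, -0.022, 0.328]
contact_force: [-0.3, -0.2, -1.5]
width: 0.315
t 20.6 pos [0.423  0.2102 0.0598] rpy [-179.9   -1.3   18.8] F [-0.28 -0.17 -1.48] T [-0.02  0.03  0.  ] w 0.315
dp mm [-9.4 -2.6 33.6] rot deg [-0.12 -1.29 -1.22]
```

```bash
python3 -m pendant '{"dp":[[-0.007,-0.002,0.01],[0,0,0.008],[0,0,0.003],[0,0,0]],"delta_rot":[[0,-1.3,0],[0,-0.2,0],[0,0,0],[0,0,0]],"fingers":[0.8,0.8,0.8,0.8]}' 25|tail -5
python3 go.py 0.416 0.211 0.026 20
```

```text
time: 21.0
position: [0.4196, 0.2107, 0.0425]
tool_rot: [-3.139, -0.004, 0.326]
contact_force: [0.7, 0.4, -2.7]
width: 0.315
t 21.0 pos [0.4196 0.2107 0.0425] rpy [-179.9   -0.2   18.7] F [ 0.73  0.39 -2.68] T [ 0.05 -0.    0.  ] w 0.315
dp mm [-3.3 -1.4 16.4] rot deg [-0.14 -0.21 -1.3 ]
```

```bash
python3 -m pendant '{"dp":[[-0.003,-0.001,0.007],[0,0,0.005],[0,0,0.003],[0,0,0]],"delta_rot":[[0,-0.3,0],[0,-0.1,0],[0,0,0],[0,0,0]],"fingers":[0.8,0.8,0.8,0.8]}' 25|tail -5
python3 go.py 0.416 0.211 0.026 20
```

```text
time: 21.4
position: [0.4166, 0.2111, 0.027]
tool_rot: [-3.139, 0.002, 0.327]
contact_force: [-0.4, 0.3, -2.1]
width: 0.316
t 21.4 pos [0.4166 0.2111 0.027 ] rpy [-1.798e+02  1.000e-01  1.870e+01] F [-0.37  0.27 -2.13] T [ 0.   -0.02 -0.01] w 0.316
dp mm [-0.6 -0.1  1. ] rot deg [-0.15  0.13 -1.28]
```

```bash
python3 -m pendant '{"dp":[[0,0,0.0012],[0,0,0.0008],[0,0,0]],"delta_rot":[[0,0,0],[0,0,0],[0,0,0]],"fingers":[0.8,0.8,0.8]}' 25|tail -5
python3 go.py 0.416 0.211 0.026 20
```

```text
time: 21.7
position: [0.4172, 0.2112, 0.0262]
tool_rot: [-3.139, 0.001, 0.327]
contact_force: [-0.6, 0.2, -1.2]
width: 0.314
t 21.7 pos [0.4172 0.2112 0.0262] rpy [-1.799e+02  1.000e-01  1.870e+01] F [-0.61  0.18 -1.23] T [ 0.02 -0.   -0.  ] w 0.314
dp mm [-1.2 -0.2  0.2] rot deg [-0.14  0.06 -1.27]
```

```bash
python3 -m pendant '{"dp":[[0,0,0.001],[0,0,0.001],[0,0,0.0005]],"delta_rot":[[0,0,0],[0,0,0],[0,0,0]],"fingers":[0.8,0.8,0.8]}' 25|tail -5
python3 go.py 0.416 0.211 0.026 20
```

```text
time: 22.0
position: [0.4176, 0.2112, 0.0259]
tool_rot: [-3.139, 0.0, 0.327]
contact_force: [-0.8, -1.6, 2.8]
width: 0.321
t 22.0 pos [0.4176 0.2112 0.0259] rpy [-179.9    0.    18.7] F [-0.77 -1.59  2.77] T [-0.06  0.51  0.12] w 0.321
dp mm [-1.6 -0.3 -0.1] rot deg [-0.13  0.01 -1.27]
```

It is now standing on the mat: the force has reversed to +2.8 N. Releasing and retreating.

```bash
python3 -m pendant '{"dp":[[0,0,0],[0,0,0],[0,0,-0.002]],"delta_rot":[[0,0,0],[0,0,0],[0,0,0]],"fingers":[0.5,0.5,0.5]}' 10|tail -5
python3 -m pendant '{"dp":[[0,0,-0.01],[0,0,-0.03],[0,0,-0.04],[-0.01,0,-0.04],[-0.02,0,-0.03]],"delta_rot":[[0,0,0],[0,0,0],[0,0,0],[0,0,0],[0,0,0]],"fingers":[0.5,0.5,0.5,0.5,0.5]}' 10|tail -5
python3 -m pendant '{"dp":[[-0.03,0.03,0],[-0.03,0.03,0],[0,0,0],[0,0,0]],"delta_rot":[[0,0,0],[0,0,0],[0,0,0],[0,0,0]],"fingers":[0.5,0.5,0.5,0.5]}' 10|tail -5
python3 - <<'E'
from plant import r
from h import *
im,d=r.camera("wrist");cv2.imwrite("pics/w13.png",im[:,:,::-1])
im,d=r.camera("top");cv2.imwrite("pics/top13.png",im[:,:,::-1]);np.save("pics/top13.npy",d)
c=r.get_calibration("top");vv,uu=np.mgrid[0:480,0:640]
o,v=ray(c,np.c_[uu.ravel(),vv.ravel()]);P=(o+v*d.ravel()[:,None]).reshape(480,640,3)
s=P[250:340,150:260].reshape(-1,3);q=s[(s[:,2]>.012)&(s[:,2]<.035)&(abs(s[:,0]-.416)<.07)&(abs(s[:,1]-.21)<.07)];print(len(q),q.mean(0),q.min(0),q.max(0))
E
```

```text
time: 22.3
position: [0.4182, 0.2115, 0.0276]
tool_rot: [-3.139, -0.002, 0.327]
contact_force: [-0.1, 0.4, -0.5]
width: 0.496
time: 22.8
position: [0.3873, 0.2005, 0.1793]
tool_rot: [-3.139, 0.009, 0.326]
contact_force: [0.3, 0.4, -0.7]
width: 0.501
time: 23.2
position: [0.3518, 0.1237, 0.1904]
tool_rot: [-3.141, -0.012, 0.328]
contact_force: [0.4, 0.5, 0.1]
width: 0.502
1352 [0.41645792 0.2077089  0.02001748] [0.37169467 0.16418037 0.01234041] [0.46233812 0.25498755 0.03488944]
```

View pics/w13.png

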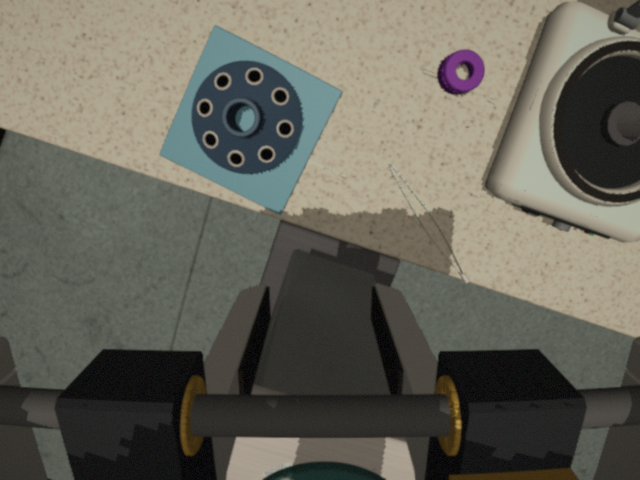

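View pics/top13.png

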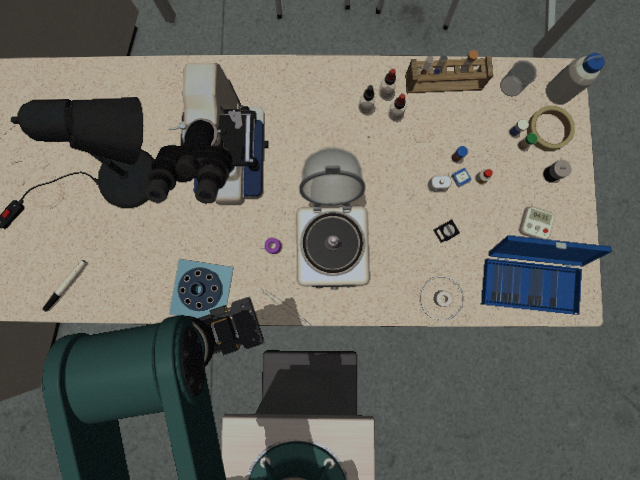

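The rotor stands hub up in the middle of the mat: wrist view (246,117), and the depth image puts its centre near (0.416, 0.208) with the hub top at about 35–39 mm. The nut is in the dish at (443,298), and the bystanders are unmoved. The arm is clear, so I'm handing in.

```bash
python3 -c "
from plant import r
print(r.close_job(), r.observe()['time'])"
```

```text
the job is handed in; nothing more can be done
the job is handed in; nothing more can be done
```

The rotor is off the centrifuge and standing on the mat, the nut is in the dish, and I handed the job in at about 23 s of the 67 s allowed; no verdict is reported.

**What I did:** I gripped the nut at 25 N and turned it about 195° clockwise, following it up. The force readings stayed within about 3 N per axis. I then lifted the nut off and let go of it in the dish. Next I took the rotor by its hub, raised it straight up about 115 mm, swung it across close to the robot and set it on the mat.

**Last checks:**
- **Rotor:** it stands hub up, its centre at about (0.416, 0.208), a few mm from the measured mat centre (0.416, 0.211).
- **Nut and dish:** the nut lies near the middle of the dish, which looks to be where it started.
- **Bystanders:** they look unmoved in the top picture before and after; I did not measure them.
- **Arm:** it was clear of everything with near-zero force.

**Disagreements:**
- **Top and wrist cameras:** they differed by 3–4 mm on the shaft and dish. One early wrist estimate of the dish was about 10 mm off in y. I used later wrist views.
- **Shaft position:** two later wrist estimates also put it 2–5 mm off in x. I discarded them because the arm was still settling.
- **Shaft load:** I only watched it through the tool force; the force on the shaft itself was not measured.

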